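# Pack the two-pack paint kit into the carrier

## Task

Pack the two-pack paint kit into the grey carrier, each container in the pocket of its colour dot: the white bottle with the red dot on its cap into the red pocket, the paint tin with the blue dot into the blue one, the brown bottle with the yellow dot into the yellow one, and the little dropper bottle into the square well of the black foam block. Stand each one upright on the floor of its pocket with its label facing out through the window in the pocket's front. Set them down, do not drop them in or knock them over, and leave the bottle and the tin with green dots, which belong to another job, standing where they are.

Things in the scene. Friction and masses are not known exactly. Their poses are not given: they have to be found in the camera images.
- bottle_red_label (a point): RED label of the white sample bottle with a red dot on its blue cap: 62 mm diameter, 111 high, straight sides up to 70 mm, cap 35 mm diameter over the top 11 mm. A twin has green. 0.15-0.29 kg, stands on the bench. Point: middle of the label, 45 mm above the underside; the upright axis is 31 mm from it in its +x; z up; the label faces -x.
- tin_blue_label (a point): BLUE label of the small metal paint tin with a blue dot on its lid: 62 mm diameter, 76 high, straight sides. A twin is grey and green. 0.23-0.43 kg, stands on the bench. Point: middle of the label, 36 mm above the underside; the upright axis is 31 mm from it in its +x; z up; the label faces -x.
- bottle_brown_label (a point): Label of the brown bottle, yellow dot on its black cap: 66 mm diameter, 143 high, straight sides up to 100 mm, cap 30 mm diameter over the top 11 mm. 0.22-0.40 kg, stands on the bench. Point: middle of the label, 50 mm above the underside; the upright axis is 33 mm from it in its +x; z up; the label faces -x.
- bottle_dropper_label (a point): Label of the little white dropper bottle with a red cap: 32 mm diameter, 54 high, straight sides up to 28 mm, cap 20 mm diameter over the top 9 mm. 0.02-0.04 kg, stands on the bench. Point: middle of the label, 18 mm above the underside; the upright axis is 16 mm from it in its +x; z up; the label faces -x.
- pocket_red: Grey plastic pocket with a RED floor mat and front tag, one of four side by side along y (85.5 mm apart, any order) in the carrier. 84 x 84 mm, 34 high, open on top, inside 79 x 79 mm, floor 4 mm above the origin. Front is -x: its wall has a 56 mm wide window down to 14 mm. All of the carrier is under 38 mm high. Origin: centre of underside, 4 mm above the bench; z up.
- pocket_blue: Grey plastic pocket with a BLUE floor mat and front tag, one of four side by side along y (85.5 mm apart, any order) in the carrier. 84 x 84 mm, 34 high, open on top, inside 79 x 79 mm, floor 4 mm above the origin. Front is -x: its wall has a 56 mm wide window down to 14 mm. All of the carrier is under 38 mm high. Origin: centre of underside, 4 mm above the bench; z up.
- pocket_yellow: Grey plastic pocket with a YELLOW floor mat and front tag, one of four side by side along y (85.5 mm apart, any order) in the carrier. 84 x 84 mm, 34 high, open on top, inside 79 x 79 mm, floor 4 mm above the origin. Front is -x: its wall has a 56 mm wide window down to 14 mm. All of the carrier is under 38 mm high. Origin: centre of underside, 4 mm above the bench; z up.
- pocket_small: Black foam block, 84 x 84 mm, 34 high, in one of the carrier's four places. In the middle of its top a square well 47 x 47 mm, 16 deep (white floor, 18 mm above the origin); at the front (-x) the well has a 47 mm wide window cut 10 mm down. Origin: centre of the underside, 4 mm above the bench; z up.
- bottle_green: White sample bottle, the red-label one's twin, with a GREEN label and a green dot on its cap: not of this kit. 62 mm diameter, 111 high. Origin: centre of the underside; z up; the label faces -x.
- tin_grey: Paint tin, the blue-label one's twin, with a GREY label and a green dot on its lid: not of this kit. 62 mm diameter, 76 high. Origin: centre of the underside; z up; the label faces -x.
Mind the look-alikes: they are no part of the job. What is shaped like the part that bears tin_blue_label but orange, pink or turquoise is not meant.

How it is judged:
At the end, for the whole second after the job is handed in: Each of the four containers stands upright (within 0.12 rad) on the floor of its own pocket (within 6 mm in height) with its label turned to the window in front (within about 0.6 rad); the green-label bottle and the grey-label tin stand upright within 30 mm of where they were; all is at rest (x of bottle_red_label in the frame of pocket_red between -0.0415 and -0.0143 m and y of bottle_red_label in the frame of pocket_red between -0.0291 and 0.0291 m and z of bottle_red_label in the frame of pocket_red between 0.043 and 0.055 m and angle between the x axis of bottle_red_label and the x axis of pocket_red, either way round below 0.6 rad and angle between each of bottle_red_label, tin_blue_label, bottle_brown_label, bottle_dropper_label's own z axis and vertical below 0.12 rad and x of tin_blue_label in the frame of pocket_blue between -0.0415 and -0.0143 m and y of tin_blue_label in the frame of pocket_blue between -0.0291 and 0.0291 m and z of tin_blue_label in the frame of pocket_blue between 0.034 and 0.046 m and angle between the x axis of tin_blue_label and the x axis of pocket_blue, either way round below 0.6 rad and x of bottle_brown_label in the frame of pocket_yellow between -0.0435 and -0.0159 m and y of bottle_brown_label in the frame of pocket_yellow between -0.0303 and 0.0303 m and z of bottle_brown_label in the frame of pocket_yellow between 0.048 and 0.06 m and angle between the x axis of bottle_brown_label and the x axis of pocket_yellow, either way round below 0.6 rad and x of bottle_dropper_label in the frame of pocket_small between -0.0275 and -0.0013 m and y of bottle_dropper_label in the frame of pocket_small between -0.0211 and 0.0211 m and z of bottle_dropper_label in the frame of pocket_small between 0.03 and 0.042 m and angle between the x axis of bottle_dropper_label and the x axis of pocket_small, either way round below 0.6 rad and distance of each of bottle_green, tin_grey from where it was at the start of the episode below 0.03 m and angle between each of bottle_green, tin_grey's own z axis and vertical below 0.1 rad and linear speed of each of bottle_green, tin_grey below 0.02 m/s); the robot touches nothing.
It fails at once if one of the kit's containers is knocked over (angle between any of bottle_red_label, tin_blue_label, bottle_brown_label, bottle_dropper_label's own z axis and vertical above 0.8 rad).
It fails at once if a container is let go over its pocket, more than 12 mm above its standing height ((horizontal distance between bottle_red_label and pocket_red below 0.05 m and z of bottle_red_label in the frame of pocket_red between 0.061 and 0.349 m and contact force between the fingers and anything else below 0.05 N) or (horizontal distance between tin_blue_label and pocket_blue below 0.05 m and z of tin_blue_label in the frame of pocket_blue between 0.052 and 0.34 m and contact force between the fingers and anything else below 0.05 N) or (horizontal distance between bottle_brown_label and pocket_yellow below 0.05 m and z of bottle_brown_label in the frame of pocket_yellow between 0.066 and 0.354 m and contact force between the fingers and anything else below 0.05 N) or (horizontal distance between bottle_dropper_label and pocket_small below 0.05 m and z of bottle_dropper_label in the frame of pocket_small between 0.048 and 0.336 m and contact force between the fingers and anything else below 0.05 N)).
It fails at once if the white bottle with the green label is shoved, lifted or knocked over (distance of bottle_green from where it was at the start of the episode above 0.04 m or angle between bottle_green's own z axis and vertical above 0.5 rad).
It fails at once if the tin with the grey label is shoved, lifted or knocked over (distance of tin_grey from where it was at the start of the episode above 0.04 m or angle between tin_grey's own z axis and vertical above 0.5 rad).
It also fails if it takes over 102 s, if anything falls off the work surface, if the arm or the gripper's body presses on something with over 40 N, if the wrist force passes 120 N, or if a joint passes its speed limit or range.

## Robot

A 6-joint arm with a two-finger parallel gripper is mounted at the origin on a cart in front of the work surface, level with it; the furniture and walls round the work are solid. World frame = base frame: x ahead of the robot, y to its left, z up, the work surface at z = 0. Lengths are in m, angles in rad, forces in N, time in s.
With the tool pointing down it reaches from about 0.375 to 0.9 m from the base axis. Payload 3.1 kg.
Tool frame: the origin (TCP) lies between the finger pads; the fingertips stand 11 mm ahead of it and the grasp point (between the pads) lies 8 mm behind it; z points along the fingers, y is the line along which they close (so a half turn about z gives the same grasp; the last joint's range is limited). The gripper opens to 87 mm and grips with 3 to 60 N. Pads are 19 mm wide; open, the fingers measure 117 mm over their backs; the gripper's body (75 mm by 190 mm) begins 51 mm behind the grasp point.
Start: joints at [1.063, 0.527, 1.433, -0, 1.181, -0.178], TCP at [0.202, 0.592, 0.234] pointing down, gripper open.
Joint ranges: [-3.08, 3.08], [-0.75, 2.2], [0.22, 2.44], [-1.43, 4.57], [0, 2.65], [-2.85, 2.85]. Speed limits (rad/s): [2.79, 2.79, 3.14, 3.14, 3.14, 3.14].

## Interface

Orientations are given as a unit quaternion [x, y, z, w].
In Python, from rig import get_obs, camera, hand_in gives the robot as it stands.
- The arm moves only by the shell command python3 -m pendant 'ROWS' [FORCE]. ROWS is JSON, a list that holds one entry, the list of rows, each a list of 7 numbers: the shift along the tool's x, y, z in m, then the turn, a rotation vector about the tool's x, y, z in degrees, then the opening, from 0 (shut) to 1 (fully open). In form: [[[x, y, z, ax, ay, az, fingers], ...]]. A call has exactly 5 rows; each row shifts and turns the commanded pose from where the row before left it, along the tool's axes as they then stand; what a row does not reach is not made up. A row lasts 1/8 s, in which the tool goes at most 62.5 mm and 10.7 degrees, less where a joint would pass 70% of its speed; a pose out of reach is approached as far as the arm can. A call with a gripper value outside its range is refused whole. The fingers move at their own pace and stop on an object; FORCE is the grip in N (left out, the last holds). Time passes only in rows, so rows that do not move let the fingers close, or fill a call up. It gives the time, the measured TCP pose, the force, the opening and the grip force at its end, in the units of the state.
- get_obs(): the state, without advancing time (a new reading comes with each control period).
- camera(name): name is "side" or "top"; returns a dict with "img" (384x512x3 uint8, red, green, blue), "intrinsics" (3x3 intrinsics, pixels), "R" (3x3) and "t" (3): a world point X has camera coordinates R X + t. Camera axes: x right, y down, z forward; pixel columns grow to the right and rows downward; lengths in m; the calibration is good to about 2 mm. A picture is of the moment at which its call begins. There is no depth.
- hand_in(): hands the job in; it is judged then, once.
The state is a dict: "time": time; "q": joint angles; "joint_velocities": joint speeds; "joint_torque": joint torques, N m; "position": TCP position; "tool_rot": TCP orientation; "ft_force": force on the tool from outside, world axes, zero at the start; "moment": the same for the moment, N m; "grip_width": finger opening in m; "grip_force": force on a finger pad.
Only numpy, scipy, OpenCV 4.12 (cv2) and the standard library are available. Lean on these libraries where they do the work, as an engineer would, in place of code of your own. Each camera call takes 0.05 s, during which the arm holds its last target. There are 200 camera calls.

## Working session

There is one attempt and no reset: what is moved stays moved. The work goes in short steps, Python scripts to look and compute and a shell command to move; the robot and the scene stay as the last step left them, time stands still between calls to the robot, and variables do not carry over. Pictures are saved under pics/ and viewed, at most 15 in all, crops included, and the job is handed in when it is done.

```bash
mkdir -p pics; ls; python3 - <<'E'
from rig import get_obs, camera
import cv2
for n in("side","top"):
    c=camera(n); cv2.imwrite(f"pics/{n}0.png",cv2.resize(c["img"][:,:,::-1],(800,600),interpolation=cv2.INTER_CUBIC))
    print(n,c["intrinsics"].tolist(),c["R"].round(4).tolist(),c["t"].round(4).tolist())
o=get_obs();print({k:o[k] for k in("time","position","tool_rot","grip_width")})
E
```

```text
pics
side [[444.28842745894855, 0.0, 256.1868589256423], [0.0, 444.28842745894855, 188.6038653430364], [0.0, 0.0, 1.0]] [[-0.8541, 0.52, -0.0092], [0.2928, 0.4661, -0.8349], [-0.4299, -0.7157, -0.5504]] [0.4416, -0.0999, 1.548]
top [[364.8144551944294, 0.0, 254.0468424717517], [0.0, 364.8144551944294, 195.18032536698698], [0.0, 0.0, 1.0]] [[0.014, -0.9997, -0.0207], [-0.982, -0.0099, -0.1887], [0.1884, 0.023, -0.9818]] [0.005, 0.5369, 1.0619]
{'time': 0.1, 'position': array([0.20149427, 0.59095919, 0.23268115]), 'tool_rot': array([ 1.63665665e-01,  9.86515389e-01, -9.15132616e-04, -3.14977969e-04]), 'grip_width': 0.08716335877898794}
```

View pics/top0.png

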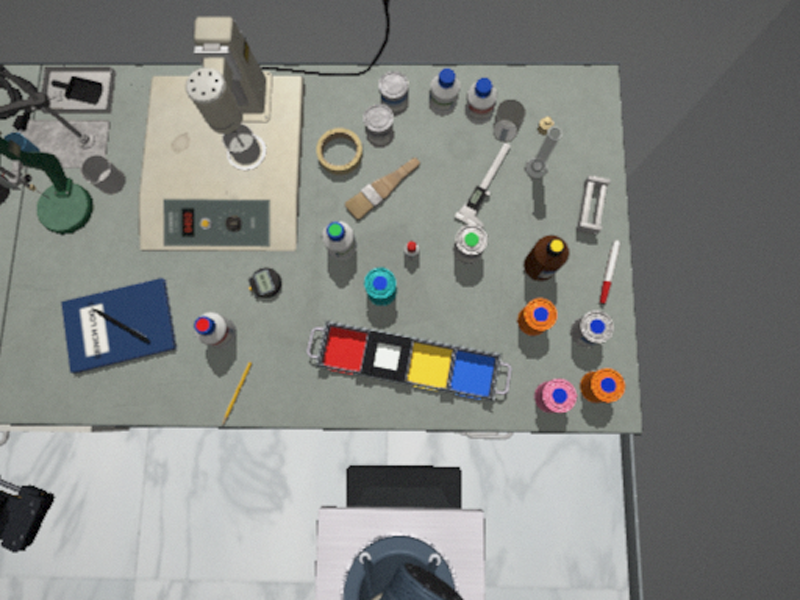

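View pics/side0.png

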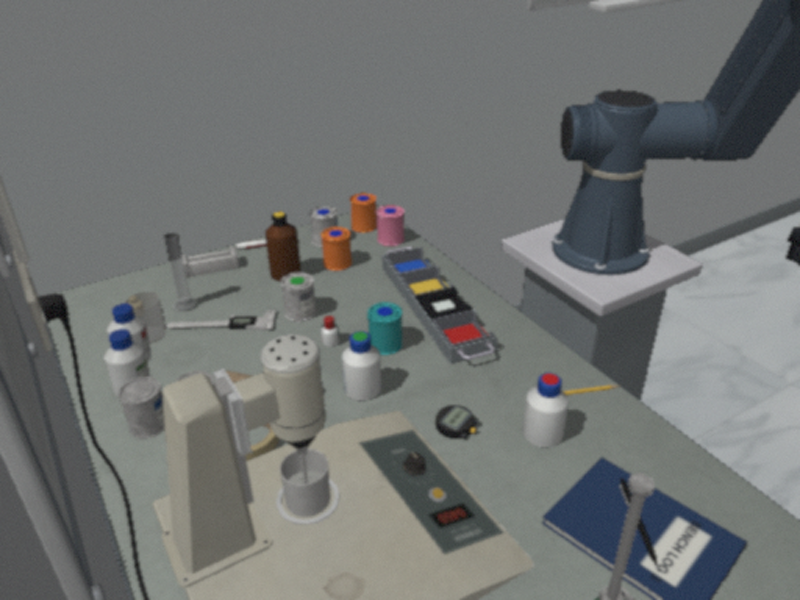

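The top view shows the carrier at about (410,362) with pockets red, foam, yellow and blue from left to right. The red-dot bottle is at (205,325), the dropper at (411,245), the brown bottle at (556,247) and the blue-dot metal tin at (597,327). Green-dot twins stand at (336,230) and (471,240). Next I'll enlarge crops to find the labels and windows.

```bash
cat > h.py <<'E'
import numpy as np, cv2
from rig import get_obs, camera
def px(c,X):
    p=c["intrinsics"]@(c["R"]@np.array(X,float)+c["t"]); return p[:2]/p[2]
def ray(c,u,v,z):
    d=c["R"].T@np.linalg.solve(c["intrinsics"],[u,v,1.]); o=-c["R"].T@c["t"]
    return o+d*(z-o[2])/d[2]
def crop(c,u,v,h,s):
    a=c["img"][max(0,int(v-h)):int(v+h),max(0,int(u-h)):int(u+h),::-1]
    return cv2.resize(a,(s,s),interpolation=cv2.INTER_CUBIC)
E
python3 - <<'E'
from h import *
T=camera("top");S=camera("side")
k=.64
t=[crop(T,x*k,y*k,20,200) for x,y in((210,328),(597,327),(548,258),(411,248))]
s=[crop(S,x*k,y*k,h,200) for x,y,h in((546,410,28),(324,228,20),(283,247,28),(330,330,14))]
w=T["img"][200:262,190:335,::-1]; w=cv2.resize(w,(468,200),interpolation=cv2.INTER_CUBIC)
w2=S["img"][150:240,235:325,::-1]; w2=cv2.resize(w2,(200,200),interpolation=cv2.INTER_CUBIC)
r3=np.hstack([w,w2,np.zeros((200,132,3),np.uint8)])
cv2.imwrite("pics/m1.png",np.vstack([np.hstack(t),np.hstack(s),r3]))
E
```

```text
(no output)
```

View pics/m1.png

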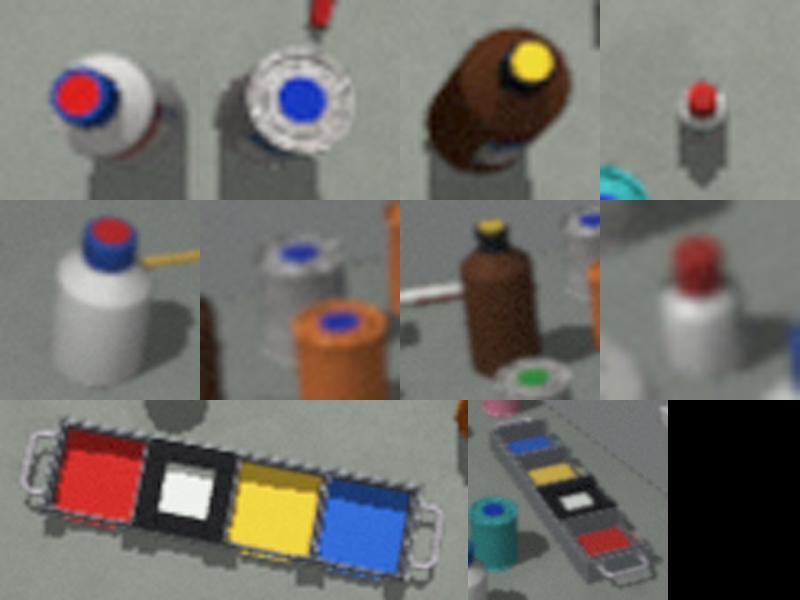

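The montage shows red, blue and white label slivers on the robot side of the red bottle (lower right), the tin (lower left) and the brown bottle (bottom). The dropper's label can't be seen. The carrier's tags face the robot, so its front is about -x. Next I'll measure positions and label bearings.

```bash
cat > meas.py <<'E'
from h import *
def blobs(c,lo,hi,amin=6,u0=None,r=40):
    hsv=cv2.cvtColor(c["img"],cv2.COLOR_RGB2HSV)
    if lo[0]<=hi[0]: m=cv2.inRange(hsv,np.array(lo),np.array(hi))
    else: m=cv2.inRange(hsv,np.array((0,)+lo[1:]),np.array(hi))|cv2.inRange(hsv,np.array(lo),np.array((180,)+hi[1:]))
    n,l,s,ce=cv2.connectedComponentsWithStats(m)
    return [(tuple(ce[i].round(1)),s[i].tolist()) for i in range(1,n) if s[i,4]>=amin and (u0 is None or np.hypot(*(ce[i]-u0))<r)]
COL=dict(red=((170,120,70),(8,255,255)),blue=((105,130,60),(125,255,255)),yel=((22,120,100),(34,255,255)),green=((50,100,60),(80,255,255)))
E
python3 - <<'E'
from meas import *
T=camera("top");S=camera("side")
print("camT",(-T["R"].T@T["t"]).round(3),"camS",(-S["R"].T@S["t"]).round(3))
for n in("top","side"):
    c=T if n=="top" else S
    for k,(a,b) in COL.items(): print(n,k,[(x[0],x[1][2:]) for x in blobs(c,a,b)])
E
```

```text
camT [ 0.327 -0.014  1.144] camS [1.072 0.925 0.773]
top red [((np.float64(120.0), np.float64(141.9)), [5, 13, 54]), ((np.float64(262.9), np.float64(157.4)), [5, 6, 29]), ((np.float64(386.7), np.float64(186.2)), [7, 14, 60]), ((np.float64(129.3), np.float64(207.4)), [8, 8, 48]), ((np.float64(220.3), np.float64(223.0)), [29, 29, 617]), ((np.float64(390.0), np.float64(241.4)), [7, 3, 7])]
top blue [((np.float64(285.4), np.float64(49.5)), [10, 12, 97]), ((np.float64(308.9), np.float64(55.7)), [11, 12, 99]), ((np.float64(215.6), np.float64(150.3)), [10, 11, 34]), ((np.float64(242.8), np.float64(180.8)), [9, 9, 63]), ((np.float64(77.8), np.float64(207.1)), [71, 59, 2271]), ((np.float64(345.8), np.float64(200.6)), [9, 8, 56]), ((np.float64(133.4), np.float64(209.4)), [10, 11, 38]), ((np.float64(382.0), np.float64(208.4)), [9, 8, 61]), ((np.float64(302.3), np.float64(238.8)), [28, 29, 634]), ((np.float64(388.8), np.float64(246.0)), [9, 9, 61]), ((np.float64(357.8), np.float64(252.9)), [9, 9, 64])]
top yel [((np.float64(130.7), np.float64(142.3)), [3, 4, 7]), ((np.float64(356.0), np.float64(
[... 3583 characters left out ...]
np.float64(375.8)), [7, 7, 17]), ((np.float64(446.4), np.float64(374.9)), [4, 5, 9]), ((np.float64(436.0), np.float64(375.5)), [3, 2, 6]), ((np.float64(442.6), np.float64(377.7)), [5, 4, 11]), ((np.float64(429.9), np.float64(379.6)), [3, 5, 7]), ((np.float64(439.8), np.float64(381.5)), [4, 3, 6])]
side yel [((np.float64(178.0), np.float64(137.0)), [7, 3, 17]), ((np.float64(272.0), np.float64(182.7)), [21, 9, 121]), ((np.float64(380.1), np.float64(248.5)), [16, 4, 20]), ((np.float64(366.9), np.float64(250.2)), [7, 3, 10]), ((np.float64(280.2), np.float64(316.2)), [4, 3, 6])]
side green [((np.float64(189.7), np.float64(179.2)), [8, 4, 25]), ((np.float64(230.0), np.float64(214.7)), [9, 6, 39])]
```

```bash
python3 - <<'E'
from meas import *
T=camera("top");S=camera("side")
obj=dict(red=((129.3,207.4),(351.7,242),.111,.031),tin=((382,208.4),(206.6,135.1),.076,.031),brown=((356,156.6),(178,137),.143,.033),drop=((262.9,157.4),(210.1,205.9),.052,.016),gb=((214,146.8),(230,214.7),.111,.031),gt=((301.5,152.8),(189.7,179.2),.076,.031))
P={}
for n,(a,b,z,r) in obj.items():
    p=ray(T,*a,z);q=ray(S,*b,z);P[n]=p;print(n,p.round(4),q.round(4),"r",np.hypot(*p[:2]).round(3))
pk=dict(red=(220.3,223,.008),yel=(274.6,233.5,.008),blue=(302.3,238.8,.008))
Q={n:ray(T,*v) for n,v in pk.items()}
hsv=cv2.cvtColor(T["img"],cv2.COLOR_RGB2HSV)
m=((T["img"].min(2)>170)*255).astype(np.uint8); n,l,s,ce=cv2.connectedComponentsWithStats(m)
for i in range(1,n):
    if abs(ce[i][0]-247)<12 and abs(ce[i][1]-228)<12: print("white",ce[i],s[i]); Q["small"]=ray(T,*ce[i],.022)
for n,q in Q.items(): print(n,q.round(4))
d=Q["red"]-Q["blue"]; print("len",np.hypot(*d[:2])/3,"yaw deg of carrier y",np.degrees(np.arctan2(d[1],d[0]))-90)
# label pixels onto cylinders
def cyl(c,u,v,p,r):
    d=c["R"].T@np.linalg.solve(c["intrinsics"],[u,v,1.]); o=-c["R"].T@c["t"]
    e=o[:2]-p[:2];A=d[:2]@d[:2];B=e@d[:2];C=e@e-r*r;D=B*B-A*C
    if D<0:return None
    X=o+d*(-B-np.sqrt(D))/A; return np.degrees(np.arctan2(*(X[:2]-p[:2])[::-1])),X[2]
for n,f in dict(red=lambda h,b:((h[0]>165)|(h[0]<10))&(h[1]>55),tin=lambda h,b:(h[0]>95)&(h[0]<130)&(h[1]>55),brown=lambda h,b:(h[1]<90)&(h[2]>60)|(h[0]>90)&(h[0]<130),drop=lambda h,b:h[1]>25).items():
    p=P[n];r=obj[n][3];out=[]
    for v in range(384):
        for u in range(512):
            if np.hypot(u-obj[n][0][0],v-obj[n][0][1])>30: continue
            k=cyl(T,u,v,p,r)
            if k and .008<k[1]<(.065 if n!="drop" else .028) and f(hsv[v,u].astype(int),0): out.append((round(k[0])%360,round(k[1]*1000),*hsv[v,u].tolist()))
    print(n,"bearing of cam",np.degrees(np.arctan2(*(T["R"].T@-T["t"]-p)[:2][::-1])).round(),len(out),sorted(out)[::max(1,len(out)//25)])
E
```

```text
red [0.4858 0.3696 0.111 ] [0.4856 0.3694 0.111 ] r 0.61
tin [ 0.4962 -0.3659  0.076 ] [ 0.4978 -0.3634  0.076 ] r 0.617
brown [ 0.6335 -0.2783  0.143 ] [ 0.6348 -0.2757  0.143 ] r 0.692
drop [ 0.6565 -0.0144  0.052 ] [ 0.6633 -0.0059  0.052 ] r 0.657
gb [0.6702 0.1309 0.111 ] [0.6715 0.1305 0.111 ] r 0.683
gt [ 0.6647 -0.1317  0.076 ] [ 0.6677 -0.1286  0.076 ] r 0.678
white [247.14736842 228.80526316] [239 222  17  15 190]
red [0.4553 0.1169 0.008 ]
yel [ 0.4246 -0.0531  0.008 ]
blue [ 0.4093 -0.1387  0.008 ]
small [0.4368 0.0319 0.022 ]
len 0.08657129218560554 yaw deg of carrier y -10.213044474300716
red bearing of cam -112.0 14 [(193, 59, 6, 62, 87), (197, 56, 4, 79, 87), (207, 63, 1, 69, 85), (210, 58, 2, 80, 83), (219, 61, 7, 95, 83), (221, 55, 7, 65, 86), (227, 62, 4, 104, 81), (234, 61, 5, 118, 80), (242, 59, 4, 94, 81), (247, 64, 4, 101, 81), (254, 59, 4, 72, 78), (259, 62, 174, 82, 65), (264, 64, 173, 85, 60), (269, 65, 178, 65, 67)]
tin bearing of cam 116.0 6 [(130, 54, 104, 92, 58), (132, 62, 107, 88, 58), (138, 54, 108, 97, 66), (140, 61, 108, 111, 55), (146, 52, 108, 76, 67), (148, 58, 106, 103, 62)]
brown bearing of cam 139.0 31 [(59, 50, 24, 24, 108), (65, 27, 25, 29, 106), (70, 48, 18, 36, 86), (73, 19, 18, 36, 84), (86, 9, 18, 34, 91), (91, 9, 13, 47, 76), (164, 55, 20, 22, 70), (168, 44, 34, 25, 71), (168, 57, 0, 4, 69), (172, 46, 17, 24, 74), (173, 59, 60, 4, 65), (177, 34, 17, 27, 66), (177, 47, 30, 14, 75), (177, 60, 90, 15, 66), (182, 35, 10, 10, 76), (182, 48, 24, 15, 85), (183, 60, 105, 28, 73), (188, 33, 15, 26, 80), (188, 46, 30, 18, 84), (188, 59, 103, 23, 78), (195, 30, 23, 31, 73), (195, 43, 19, 25, 82), (195, 56, 98, 13, 76), (203, 62, 108, 49, 68), (204, 24, 15, 40, 63), (204, 37, 13, 30, 76), (204, 50, 60, 3, 76), (219, 57, 53, 10, 98), (220, 43, 72, 13, 99), (221, 29, 10, 10, 76), (223, 13, 15, 21, 74)]
drop bearing of cam 180.0 0 []
```

```bash
cat > go.py <<'E'
# usage: go.py x y z yawdeg nrows  -> rows (tool axes) from the measured pose; tool z down, yaw = bearing of tool y
import sys,numpy as np
from rig import get_obs
from scipy.spatial.transform import Rotation as Ro
def frame(b):
    b=np.radians(b); y=np.array([np.cos(b),np.sin(b),0]); z=np.array([0,0,-1.]); return np.c_[np.cross(y,z),y,z]
def plan(X,b1,n,start=None):
    o=get_obs(); p=np.array(o["position"]); R=Ro.from_quat(o["tool_rot"]).as_matrix(); b=np.degrees(np.arctan2(R[1,1],R[0,1]))
    if start is not None: p,b=np.array(start[:3]),start[3]
    X=np.array(X,float);db=(b1-b+180)%360-180 if abs(b1-b)<=180 else b1-b
    p0,b0=p.copy(),b
    for k in range(1,n+1):
        s=(p0+(X-p0)*k/n-p)@frame(b); s=s.round(3); a=-round(b0+db*k/n-b)
        print([*map(float,s),0,0,a]); p=p+frame(b)@s; b=b-a
    print("now",p0.round(4),round(b0,1),"end",p.round(4),round(b,1))
if __name__=="__main__":
    a=list(map(float,sys.argv[1:])); plan(a[:3],a[3],int(a[4]))
E
python3 go.py .658 -.0135 .12 90 15
```

```text
[-0.042, -0.028, 0.008, 0, 0, -1]
[-0.041, -0.029, 0.007, 0, 0, -2]
[-0.04, -0.031, 0.008, 0, 0, -1]
[-0.04, -0.031, 0.007, 0, 0, -1]
[-0.039, -0.032, 0.008, 0, 0, -1]
[-0.039, -0.033, 0.007, 0, 0, -2]
[-0.037, -0.033, 0.008, 0, 0, -1]
[-0.037, -0.035, 0.007, 0, 0, -1]
[-0.036, -0.035, 0.008, 0, 0, -1]
[-0.036, -0.036, 0.008, 0, 0, -2]
[-0.034, -0.037, 0.007, 0, 0, -1]
[-0.034, -0.038, 0.008, 0, 0, -1]
[-0.033, -0.038, 0.007, 0, 0, -1]
[-0.033, -0.039, 0.008, 0, 0, -2]
[-0.031, -0.039, 0.007, 0, 0, -1]
now [0.2017 0.5914 0.2334] 71.2 end [ 0.6583 -0.013   0.1204] 90.2
```

```bash
python3 -m pendant '[[[-0.042,-0.028,0.008,0,0,-1,0.7],[-0.041,-0.029,0.007,0,0,-2,0.7],[-0.04,-0.031,0.008,0,0,-1,0.7],[-0.04,-0.031,0.007,0,0,-1,0.7],[-0.039,-0.032,0.008,0,0,-1,0.7]]]' && python3 -m pendant '[[[-0.039,-0.033,0.007,0,0,-2,0.7],[-0.037,-0.033,0.008,0,0,-1,0.7],[-0.037,-0.035,0.007,0,0,-1,0.7],[-0.036,-0.035,0.008,0,0,-1,0.7],[-0.036,-0.036,0.008,0,0,-2,0.7]]]' && python3 -m pendant '[[[-0.034,-0.037,0.007,0,0,-1,0.7],[-0.034,-0.038,0.008,0,0,-1,0.7],[-0.033,-0.038,0.007,0,0,-1,0.7],[-0.033,-0.039,0.008,0,0,-2,0.7],[-0.031,-0.039,0.007,0,0,-1,0.7]]]'; python3 go.py .658 -.0135 .03 90 5
```

```text
time: 1.02
position: [0.3547, 0.3888, 0.1957]
tool_rot: [0.111, 0.994, 0.0, 0.0]
ft_force: [0.5, 0.0, 0.6]
grip_width: 0.0611
grip_force: 0.0
time: 1.65
position: [0.507, 0.1869, 0.1575]
tool_rot: [0.05, 0.999, 0.0, 0.0]
ft_force: [0.8, 0.3, 0.4]
grip_width: 0.0608
grip_force: 0.0
time: 2.28
position: [0.6595, -0.0145, 0.1203]
tool_rot: [-0.002, 1.0, 0.0, 0.0]
ft_force: [0.1, 0.6, 0.2]
grip_width: 0.0609
grip_force: 0.0
[0.0, 0.0, 0.018, 0, 0, 0]
[0.001, 0.0, 0.018, 0, 0, 0]
[-0.0, 0.001, 0.018, 0, 0, 0]
[0.0, -0.0, 0.018, 0, 0, 0]
[0.0, -0.0, 0.018, 0, 0, 0]
now [ 0.6595 -0.0145  0.1203] 90.2 end [ 0.6585 -0.0135  0.0303] 90.2
```

```bash
python3 -m pendant '[[[0.001,0,0.018,0,0,0,0.7],[0,0,0.018,0,0,0,0.7],[0,0,0.018,0,0,0,0.6],[0,0,0.018,0,0,0,0.6],[0,0,0.018,0,0,0,0.6]]]' 8 && python3 -m pendant '[[[0,0,0,0,0,0,0.5],[0,0,0,0,0,0,0.4],[0,0,0,0,0,0,0.3],[0,0,0,0,0,0,0.2],[0,0,0,0,0,0,0.2]]]'; python3 - <<'E'
from h import *
T=camera("top");S=camera("side")
a=[crop(T,*px(T,(.66,-.014,.05)),40,400),crop(S,*px(S,(.66,-.014,.03)),25,400)]
cv2.imwrite("pics/d1.png",np.hstack(a))
E
```

```text
time: 2.9
position: [0.657, -0.0121, 0.0293]
tool_rot: [-0.002, 1.0, 0.0, -0.0]
ft_force: [-0.0, 0.7, 0.7]
grip_width: 0.0524
grip_force: 0.0
time: 3.52
position: [0.6581, -0.0132, 0.0314]
tool_rot: [-0.001, 1.0, -0.0, 0.001]
ft_force: [1.0, -1.0, 2.0]
grip_width: 0.0308
grip_force: 8.0
```

View pics/d1.png

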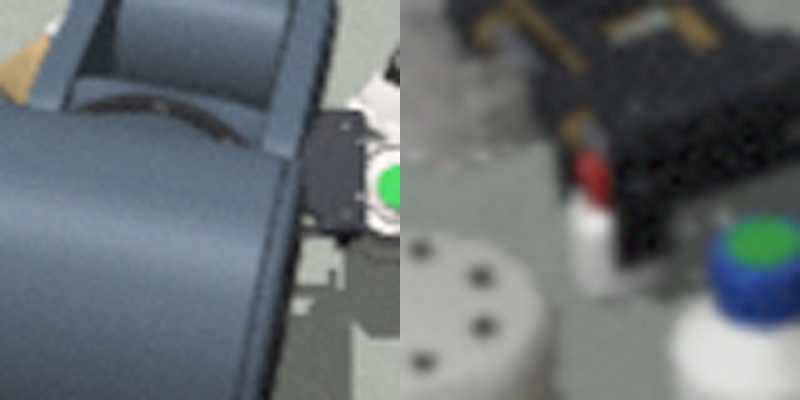

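The dropper is gripped: 31 mm opening, and its cap and body show between the fingers at about (590,200) in the right crop. I'll lift it and turn its presumed label side toward the side camera.

```bash
python3 -m pendant '[[[0,0,-0.015,0,0,0,0.2],[0,0,-0.03,0,0,0,0.2],[0,0,-0.04,0,0,0,0.2],[0,0,-0.04,0,0,0,0.2],[0,0,-0.04,0,0,0,0.2]]]'; python3 go.py .5 .15 .35 -36 15
```

```text
time: 4.25
position: [0.6568, -0.0127, 0.1974]
tool_rot: [-0.001, 1.0, 0.0, -0.0]
ft_force: [0.5, -0.4, -0.6]
grip_width: 0.0308
grip_force: 8.0
[0.01, 0.011, -0.01, 0, 0, 8]
[0.012, 0.009, -0.01, 0, 0, 9]
[0.013, 0.007, -0.011, 0, 0, 8]
[0.015, 0.006, -0.01, 0, 0, 9]
[0.014, 0.003, -0.01, 0, 0, 8]
[0.015, 0.001, -0.01, 0, 0, 8]
[0.015, -0.001, -0.01, 0, 0, 9]
[0.015, -0.003, -0.01, 0, 0, 8]
[0.014, -0.006, -0.011, 0, 0, 9]
[0.013, -0.007, -0.01, 0, 0, 8]
[0.012, -0.009, -0.01, 0, 0, 9]
[0.01, -0.011, -0.01, 0, 0, 8]
[0.009, -0.013, -0.01, 0, 0, 8]
[0.007, -0.013, -0.01, 0, 0, 9]
[0.005, -0.014, -0.011, 0, 0, 8]
now [ 0.6568 -0.0127  0.1974] 90.2 end [0.5005 0.1501 0.3504] -35.8
```

```bash
python3 -m pendant '[[[0.01,0.011,-0.01,0,0,8,0.2],[0.012,0.009,-0.01,0,0,9,0.2],[0.013,0.007,-0.011,0,0,8,0.2],[0.015,0.006,-0.01,0,0,9,0.2],[0.014,0.003,-0.01,0,0,8,0.2]]]' >/dev/null&& python3 -m pendant '[[[0.015,0.001,-0.01,0,0,8,0.2],[0.015,-0.001,-0.01,0,0,9,0.2],[0.015,-0.003,-0.01,0,0,8,0.2],[0.014,-0.006,-0.011,0,0,9,0.2],[0.013,-0.007,-0.01,0,0,8,0.2]]]'>/dev/null && python3 -m pendant '[[[0.012,-0.009,-0.01,0,0,9,0.2],[0.01,-0.011,-0.01,0,0,8,0.2],[0.009,-0.013,-0.01,0,0,8,0.2],[0.007,-0.013,-0.01,0,0,9,0.2],[0.005,-0.014,-0.011,0,0,8,0.2]]]'
cat > look.py <<'E'
import sys
from h import *
S=camera("side");o=get_obs();p=np.array(o["position"]);p[2]-=float(sys.argv[2])
print(px(S,p),p.round(3)); cv2.imwrite(f"pics/{sys.argv[1]}.png",crop(S,*px(S,p),int(sys.argv[3]),500))
E
python3 look.py d2 .01 22
```

```text
time: 6.12
position: [0.4998, 0.1503, 0.3493]
tool_rot: [0.891, 0.453, -0.0, -0.0]
ft_force: [-0.2, 0.3, -1.0]
grip_width: 0.031
grip_force: 8.0
[295.13208436 116.82245017] [0.499 0.152 0.341]
```

View pics/d2.png

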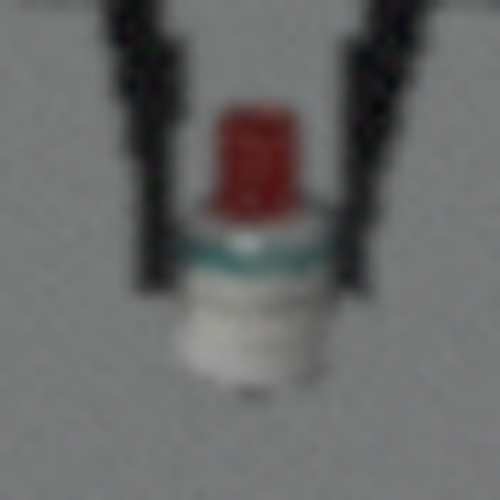

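A label with a teal band faces the camera, spanning x 185–330 of the 180–330 body. To find its edges I'll turn the dropper further each way and measure.

```bash
cat > lab.py <<'E'
# label pixels in the side view cast on the held cylinder: bearing relative to tool y bearing
import sys
from h import *
from scipy.spatial.transform import Rotation as Ro
def run(tag,r,zlo,zhi,test):
    S=camera("side");o=get_obs();p=np.array(o["position"]);R=Ro.from_quat(o["tool_rot"]).as_matrix();b=np.degrees(np.arctan2(R[1,1],R[0,1]))
    hsv=cv2.cvtColor(S["img"],cv2.COLOR_RGB2HSV).astype(int); c0=-S["R"].T@S["t"];out=[]
    cb=np.degrees(np.arctan2(*(c0-p)[:2][::-1]))
    u0,v0=px(S,p).astype(int)
    for v in range(max(0,v0-60),min(384,v0+70)):
        for u in range(u0-50,u0+50):
            d=S["R"].T@np.linalg.solve(S["intrinsics"],[u,v,1.]);e=(c0-p)[:2];A=d[:2]@d[:2];B=e@d[:2];D=B*B-A*(e@e-r*r)
            if D<0: continue
            X=c0+d*(-B-np.sqrt(D))/A
            if zlo<X[2]-p[2]<zhi and test(hsv[v,u]): out.append(((np.degrees(np.arctan2(*(X-p)[:2][::-1]))-cb+180)%360-180,X[2]-p[2]))
    out=np.array(out); print("n",len(out),"yb",round(b,1),"cam bearing",round(cb,1))
    if len(out): print("angle rel. camera: 5/50/95%",np.percentile(out[:,0],[5,50,95]).round(),"z",np.percentile(out[:,1],[5,95]).round(3))
    cv2.imwrite(f"pics/{tag}.png",crop(S,u0,v0+15,45,500))
T=dict(teal=lambda h:75<h[0]<105 and h[1]>70,red=lambda h:(h[0]>165 or h[0]<10) and h[1]>90,blue=lambda h:100<h[0]<130 and h[1]>90,white=lambda h:h[1]<60 and h[2]>90)
if __name__=="__main__": run(sys.argv[1],float(sys.argv[2]),float(sys.argv[3]),float(sys.argv[4]),T[sys.argv[5]])
E
python3 lab.py x1 .016 -.03 .0 teal
python3 -m pendant '[[[0,0,0,0,0,10,0.2],[0,0,0,0,0,10,0.2],[0,0,0,0,0,10,0.2],[0,0,0,0,0,10,0.2],[0,0,0,0,0,10,0.2]]]' >/dev/null
python3 lab.py x2 .016 -.03 .0 teal
for i in 1 2; do :; done; python3 -m pendant '[[[0,0,0,0,0,-10,0.2],[0,0,0,0,0,-10,0.2],[0,0,0,0,0,-10,0.2],[0,0,0,0,0,-10,0.2],[0,0,0,0,0,-10,0.2]]]' >/dev/null
python3 -m pendant '[[[0,0,0,0,0,-10,0.2],[0,0,0,0,0,-10,0.2],[0,0,0,0,0,-10,0.2],[0,0,0,0,0,-10,0.2],[0,0,0,0,0,-10,0.2]]]' >/dev/null
python3 lab.py x3 .016 -.03 .0 teal
python3 -c "
import cv2,numpy as np
cv2.imwrite('pics/x23.png',np.hstack([cv2.resize(cv2.imread(f'pics/x{i}.png')[100:400,100:400],(400,400)) for i in(2,3)]))"
```

```text
n 3 yb -35.7 cam bearing 53.5
angle rel. camera: 5/50/95% [-21. -14.  -6.] z [-0.001 -0.   ]
n 0 yb -86.2 cam bearing 53.6
n 8 yb 14.9 cam bearing 53.6
angle rel. camera: 5/50/95% [-52.  -4.  22.] z [-0.005 -0.001]
```

View pics/x23.png

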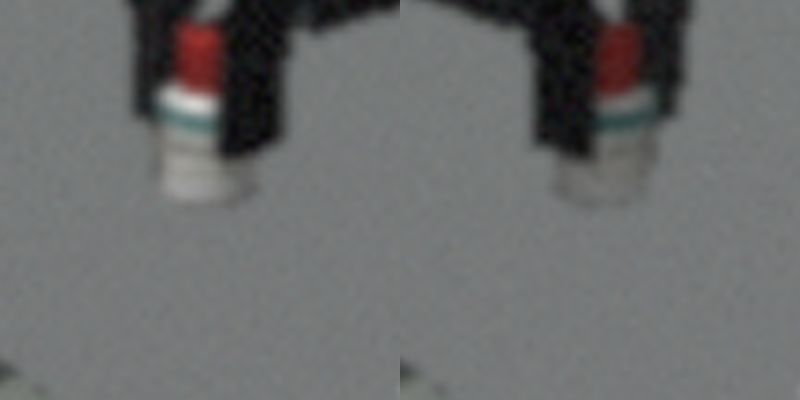

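```bash
cat > prof.py <<'E'
import sys
from h import *
from scipy.spatial.transform import Rotation as Ro
r=float(sys.argv[1]);zs=[float(a) for a in sys.argv[2].split(",")];off=float(sys.argv[3]) # off: original bearing = cur bearing + (90 - yb)
S=camera("side");o=get_obs();p=np.array(o["position"]);R=Ro.from_quat(o["tool_rot"]).as_matrix();b=np.degrees(np.arctan2(R[1,1],R[0,1]))
cb=np.degrees(np.arctan2(*(-S["R"].T@S["t"]-p)[:2][::-1]))
print("orig bearing seen",round(cb+off-b))
lab=cv2.cvtColor(S["img"].astype(np.float32)/255,cv2.COLOR_RGB2LAB)
for z in zs:
    row=[]
    for a in range(-75,76,15):
        t=np.radians(cb+a);u,v=px(S,p+[r*np.cos(t),r*np.sin(t),z])
        l=cv2.remap(lab,np.float32([[u]]),np.float32([[v]]),cv2.INTER_LINEAR)[0,0]
        row.append(f"{l[0]:.0f},{l[1]:.0f},{l[2]:.0f}")
    print(z,row)
E
python3 prof.py .016 -.002,-.006,-.012,-.018,-.024 90
for k in 1; do python3 -m pendant '[[[0,0,0,0,0,-10,0.2],[0,0,0,0,0,-10,0.2],[0,0,0,0,0,-10,0.2],[0,0,0,0,0,-10,0.2],[0,0,0,0,0,-10,0.2]]]' >/dev/null; done
python3 prof.py .016 -.002,-.006,-.012,-.018,-.024 90
python3 lab.py x4 .016 -.03 .0 teal
python3 -c "
import cv2,numpy as np
cv2.imwrite('pics/x234.png',np.hstack([cv2.resize(cv2.imread(f'pics/x{i}.png')[100:300,160:360],(390,390),interpolation=cv2.INTER_CUBIC) for i in(1,4)]))"
```

```text
orig bearing seen 129
-0.002 ['5,1,-1', '6,1,-0', '4,-1,0', '6,-0,-0', '12,-3,-1', '26,-7,-2', '31,-8,-2', '30,-8,-2', '31,-6,-1', '29,-6,-1', '27,-4,-1']
-0.006 ['7,-0,-0', '5,-0,1', '10,0,1', '5,1,-1', '13,-3,0', '36,-2,1', '41,-3,1', '40,-4,0', '38,-4,1', '34,-4,1', '30,-4,0']
-0.012 ['6,3,-1', '12,-1,1', '12,-1,-0', '13,1,-1', '19,0,0', '42,-1,2', '42,-1,2', '41,-1,1', '40,-1,2', '37,-1,2', '39,-1,1']
-0.018 ['39,-1,-0', '39,-2,1', '39,-1,0', '42,-1,1', '41,0,-0', '45,-1,2', '46,-1,2', '46,-1,2', '43,-1,1', '41,-0,1', '40,-1,1']
-0.024 ['47,-1,1', '44,-1,1', '43,1,-1', '46,-0,1', '48,-1,0', '47,-1,1', '48,-1,0', '47,-1,0', '45,-0,1', '45,-0,1', '47,-0,-0']
orig bearing seen 79
-0.002 ['63,-1,0', '70,-1,1', '76,-1,1', '69,-1,1', '32,-1,1', '5,-1,-3', '6,1,-0', '7,-0,-2', '6,2,-2', '19,0,-1', '31,-1,-0']
-0.006 ['62,-1,0', '67,-1,1', '70,-0,1', '64,-1,1', '31,-0,0', '5,3,-2', '4,-1,-0', '6,-0,-1', '9,-1,-2', '15,-0,-1', '29,-1,0']
-0.012 ['59,-1,0', '64,-1,1', '67,-1,0', '60,-1,1', '31,-1,-0', '16,-1,0', '11,1,-1', '11,1,-2', '11,-1,1', '15,-1,0', '27,-1,0']
-0.018 ['58,-1,1', '62,-1,1', '65,-1,1', '65,-1,1', '59,-0,1', '50,-0,1', '46,-0,1', '43,-1,1', '39,-1,2', '32,-0,1', '30,-1,-0']
-0.024 ['57,-1,0', '60,-0,1', '63,-1,1', '64,-1,1', '63,-1,1', '57,-1,1', '49,-0,1', '46,-1,0', '44,-0,1', '45,-1,1', '47,-1,1']
n 0 yb 64.1 cam bearing 53.6
```

View pics/x234.png

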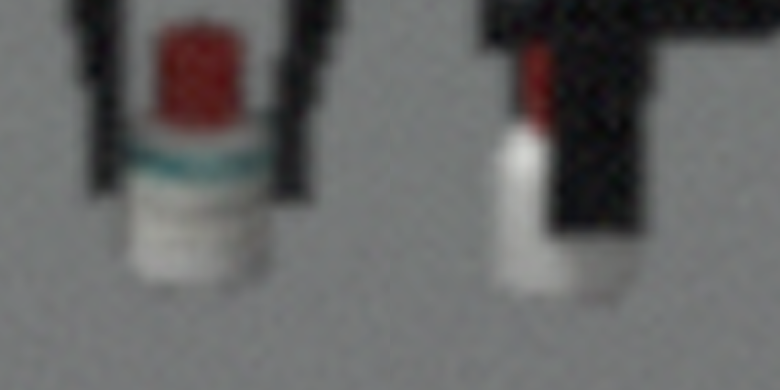

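In the left panel the teal label spans the whole front. In the right panel, at x 500–550, the body is bare white for original bearings of about 0–65. I need the other edge, so I'll turn on.

```bash
python3 -m pendant '[[[0,0,0,0,0,10,0.2],[0,0,0,0,0,10,0.2],[0,0,0,0,0,10,0.2],[0,0,0,0,0,10,0.2],[0,0,0,0,0,10,0.2]]]' >/dev/null; python3 -m pendant '[[[0,0,0,0,0,10,0.2],[0,0,0,0,0,10,0.2],[0,0,0,0,0,10,0.2],[0,0,0,0,0,10,0.2],[0,0,0,0,0,10,0.2]]]' >/dev/null;python3 -m pendant '[[[0,0,0,0,0,10,0.2],[0,0,0,0,0,10,0.2],[0,0,0,0,0,10,0.2],[0,0,0,0,0,10,0.2],[0,0,0,0,0,10,0.2]]]' >/dev/null;python3 prof.py .016 -.002,-.006,-.012,-.018,-.024 90;python3 -m pendant '[[[0,0,0,0,0,10,0.2],[0,0,0,0,0,10,0.2],[0,0,0,0,0,10,0.2],[0,0,0,0,0,10,0.2],[0,0,0,0,0,8,0.2]]]'
python3 prof.py .016 -.002,-.006,-.012,-.018,-.024 90; python3 lab.py x5 .016 -.03 .0 teal
```

```text
orig bearing seen 230
-0.002 ['26,-5,-1', '35,-5,-2', '44,-8,-0', '50,-9,-2', '49,-10,-2', '48,-8,-2', '30,-5,-1', '8,-1,-1', '7,-1,0', '5,1,-3', '6,0,-1']
-0.006 ['36,-3,0', '39,-3,1', '51,-2,1', '57,-4,2', '58,-4,1', '57,-5,1', '34,-3,1', '8,1,-1', '4,1,-2', '8,-1,-0', '8,-1,-0']
-0.012 ['45,-1,1', '44,-0,2', '51,-0,3', '56,-0,3', '58,-1,4', '55,-1,3', '38,-1,2', '13,2,-2', '11,-1,0', '7,-2,-0', '6,-0,-0']
-0.018 ['47,-1,1', '45,-1,1', '54,0,2', '62,-1,3', '63,-1,3', '60,-1,2', '54,-1,2', '43,-0,1', '40,-0,1', '36,-0,1', '32,-0,0']
-0.024 ['47,-1,-0', '49,-0,0', '57,-0,1', '63,-1,1', '64,-0,1', '62,-1,1', '58,-1,1', '51,-1,1', '46,-1,1', '44,-1,1', '44,-1,1']
time: 11.52
position: [0.5011, 0.1498, 0.3485]
tool_rot: [0.927, -0.376, -0.0, 0.0]
ft_force: [0.8, 0.7, -0.9]
grip_width: 0.0306
grip_force: 8.0
orig bearing seen 278
-0.002 ['45,-1,0', '40,-1,-0', '20,-1,0', '6,1,-2', '6,-0,-2', '6,-1,2', '8,-2,-2', '16,-3,-2', '35,-3,-1', '43,-2,0', '42,-1,-0']
-0.006 ['46,-1,-0', '40,-1,-0', '20,-1,0', '7,0,-1', '7,1,-1', '5,3,-1', '8,-2,1', '21,-1,-0', '37,-3,-0', '43,-1,0', '44,-1,-0']
-0.012 ['39,-0,-0', '27,0,-1', '11,-1,-1', '15,1,-1', '13,1,-1', '16,-1,1', '14,1,-1', '23,-0,1', '39,-1,2', '45,-1,1', '46,-1,1']
-0.018 ['40,-1,1', '36,-0,1', '46,0,2', '48,-0,2', '43,-1,3', '45,-1,2', '46,-1,2', '42,-1,2', '42,-0,1', '43,-1,1', '45,-1,1']
-0.024 ['46,-1,-0', '49,-1,0', '58,-1,1', '60,-1,1', '52,-1,1', '48,-1,0', '48,-1,0', '47,-1,1', '45,-1,1', '43,-1,1', '43,0,1']
n 1 yb -133.9 cam bearing 53.6
angle rel. camera: 5/50/95% [25. 25. 25.] z [-0.002 -0.002]
```

The label's edges are at original bearings of about 118° and 310°, so its centre is near 214°, or tool-y bearing + 123°. Now I'll place it in the foam well.

```bash
python3 go.py .439 .0318 .12 46.8 20
```

```text
[0.002, 0.006, 0.011, 0, 0, -9]
[0.001, 0.007, 0.012, 0, 0, -9]
[-0.001, 0.007, 0.011, 0, 0, -9]
[-0.001, 0.006, 0.012, 0, 0, -9]
[-0.002, 0.007, 0.011, 0, 0, -9]
[-0.003, 0.005, 0.012, 0, 0, -9]
[-0.004, 0.006, 0.011, 0, 0, -9]
[-0.005, 0.004, 0.011, 0, 0, -9]
[-0.006, 0.004, 0.012, 0, 0, -9]
[-0.006, 0.003, 0.011, 0, 0, -9]
[-0.006, 0.002, 0.012, 0, 0, -9]
[-0.007, 0.0, 0.011, 0, 0, -9]
[-0.006, 0.0, 0.012, 0, 0, -9]
[-0.007, -0.001, 0.011, 0, 0, -9]
[-0.006, -0.002, 0.011, 0, 0, -9]
[-0.006, -0.004, 0.012, 0, 0, -10]
[-0.005, -0.004, 0.011, 0, 0, -9]
[-0.005, -0.005, 0.012, 0, 0, -9]
[-0.003, -0.005, 0.011, 0, 0, -9]
[-0.003, -0.006, 0.011, 0, 0, -9]
now [0.5011 0.1498 0.3485] -133.9 end [0.4393 0.0321 0.1205] 47.1
```

```bash
python3 -m pendant '[[[0.002,0.006,0.011,0,0,-9,0.2],[0.001,0.007,0.012,0,0,-9,0.2],[-0.001,0.007,0.011,0,0,-9,0.2],[-0.001,0.006,0.012,0,0,-9,0.2],[-0.002,0.007,0.011,0,0,-9,0.2]]]' >/dev/null && python3 -m pendant '[[[-0.003,0.005,0.012,0,0,-9,0.2],[-0.004,0.006,0.011,0,0,-9,0.2],[-0.005,0.004,0.011,0,0,-9,0.2],[-0.006,0.004,0.012,0,0,-9,0.2],[-0.006,0.003,0.011,0,0,-9,0.2]]]' >/dev/null && python3 -m pendant '[[[-0.006,0.002,0.012,0,0,-9,0.2],[-0.007,0,0.011,0,0,-9,0.2],[-0.006,0,0.012,0,0,-9,0.2],[-0.007,-0.001,0.011,0,0,-9,0.2],[-0.006,-0.002,0.011,0,0,-9,0.2]]]' >/dev/null && python3 -m pendant '[[[-0.006,-0.004,0.012,0,0,-10,0.2],[-0.005,-0.004,0.011,0,0,-9,0.2],[-0.005,-0.005,0.012,0,0,-9,0.2],[-0.003,-0.005,0.011,0,0,-9,0.2],[-0.003,-0.006,0.011,0,0,-9,0.2]]]'; python3 go.py .439 .0318 .053 46.8 10 | tail -1
python3 - <<'E'
from h import *
S=camera("side");T=camera("top")
cv2.imwrite("pics/d3.png",np.hstack([crop(T,*px(T,(.43,.03,.05)),30,400),crop(S,*px(S,(.44,.03,.06)),30,400)]))
E
```

```text
time: 14.12
position: [0.4398, 0.0319, 0.1203]
tool_rot: [0.362, 0.932, 0.0, 0.0]
ft_force: [-0.5, 0.1, -0.0]
grip_width: 0.0307
grip_force: 8.0
now [0.4398 0.0319 0.1203] 47.6 end [0.4384 0.0319 0.0533] 46.6
```

View pics/d3.png

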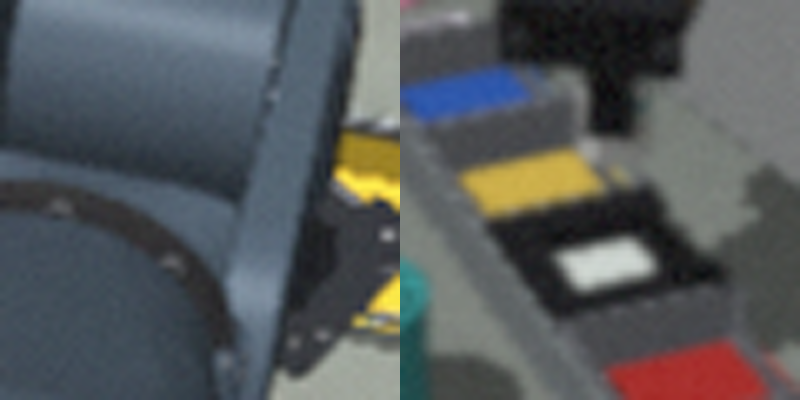

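The dropper hangs over the foam block, seen at (605,155) in the right panel, and the well is free. I'll lower and release it.

```bash
python3 -m pendant '[[[0,0,0.018,0,0,0,0.2],[0,0,0.018,0,0,0,0.2],[0,0,0.012,0,0,0,0.2],[0,0,0.008,0,0,0,0.2],[0,0,0.005,0,0,0,0.2]]]' && python3 -m pendant '[[[0,0,0.003,0,0,0,0.2],[0,0,0.003,0,0,0,0.2],[0,0,0.001,0,0,0,0.2],[0,0,0,0,0,0,0.2],[0,0,0,0,0,0,0.2]]]'
```

```text
time: 14.85
position: [0.4396, 0.0322, 0.0593]
tool_rot: [0.365, 0.931, 0.0, 0.0]
ft_force: [0.1, -0.9, -0.8]
grip_width: 0.0307
grip_force: 8.0
time: 15.48
position: [0.4394, 0.0321, 0.0531]
tool_rot: [0.365, 0.931, -0.0, 0.0]
ft_force: [-1.7, -1.5, 6.4]
grip_width: 0.0304
grip_force: 8.0
```

```bash
python3 -m pendant '[[[0,0,0,0,0,0,0.38],[0,0,0,0,0,0,0.45],[0,0,0,0,0,0,0.5],[0,0,0,0,0,0,0.5],[0,0,-0.005,0,0,0,0.5]]]' && python3 -m pendant '[[[0,0,-0.02,0,0,0,0.5],[0,0,-0.03,0,0,0,0.5],[0,0,-0.03,0,0,0,0.5],[0,0,-0.03,0,0,0,0.8],[0,0,-0.03,0,0,0,0.8]]]'; python3 go.py .496 -.365 .16 -32 10;python3 - <<'E'
from h import *
S=camera("side")
cv2.imwrite("pics/d4.png",crop(S,*px(S,(.44,.03,.04)),22,400))
E
```

```text
time: 16.1
position: [0.4391, 0.0323, 0.0574]
tool_rot: [0.365, 0.931, -0.0, -0.0]
ft_force: [-0.2, 0.0, -0.8]
grip_width: 0.0432
grip_force: 0.0
time: 16.73
position: [0.439, 0.0323, 0.1989]
tool_rot: [0.365, 0.931, 0.0, 0.0]
ft_force: [-0.3, 0.2, -0.4]
grip_width: 0.0566
grip_force: 0.0
[-0.031, -0.025, 0.004, 0, 0, 8]
[-0.035, -0.021, 0.004, 0, 0, 8]
[-0.037, -0.016, 0.004, 0, 0, 8]
[-0.038, -0.01, 0.004, 0, 0, 8]
[-0.04, -0.005, 0.003, 0, 0, 8]
[-0.04, 0.001, 0.004, 0, 0, 7]
[-0.04, 0.005, 0.004, 0, 0, 8]
[-0.039, 0.011, 0.004, 0, 0, 8]
[-0.036, 0.017, 0.004, 0, 0, 8]
[-0.034, 0.021, 0.004, 0, 0, 8]
now [0.439  0.0323 0.1989] 47.2 end [ 0.4961 -0.3648  0.1599] -31.8
```

View pics/d4.png

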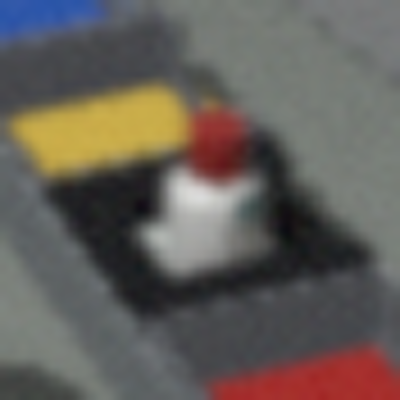

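The dropper stands upright in the well, with its cap at (218,145) and the teal label edge at its right (250,205), which fits a label facing the front. Next is the tin.

```bash
python3 go.py .497 -.365 .15 60 10; python3 - <<'E'
from h import *
T=camera("top")
for n,p in dict(or1=(345.8,200.6),or2=(388.8,246),pink=(357.8,252.9),turq=(242.8,180.8)).items(): print(n,ray(T,*p,.076).round(3))
E
```

```text
[-0.031, -0.025, 0.005, 0, 0, -1]
[-0.031, -0.026, 0.005, 0, 0, -2]
[-0.029, -0.027, 0.006, 0, 0, -1]
[-0.03, -0.028, 0.005, 0, 0, -1]
[-0.028, -0.027, 0.005, 0, 0, -1]
[-0.029, -0.029, 0.005, 0, 0, -2]
[-0.027, -0.029, 0.005, 0, 0, -1]
[-0.027, -0.03, 0.006, 0, 0, -1]
[-0.026, -0.031, 0.005, 0, 0, -2]
[-0.025, -0.031, 0.005, 0, 0, -1]
now [0.4412 0.032  0.202 ] 47.2 end [ 0.4969 -0.3652  0.15  ] 60.2
or1 [ 0.518 -0.261  0.076]
or2 [ 0.387 -0.38   0.076]
pink [ 0.366 -0.29   0.076]
turq [0.576 0.045 0.076]
```

```bash
python3 -m pendant '[[[-0.031,-0.025,0.005,0,0,1,1],[-0.03,-0.026,0.005,0,0,1,1],[-0.031,-0.025,0.005,0,0,1,1],[-0.031,-0.025,0.005,0,0,1,1],[-0.031,-0.024,0.005,0,0,1,1]]]' >/dev/null && python3 -m pendant '[[[-0.032,-0.024,0.005,0,0,1,1],[-0.032,-0.023,0.005,0,0,1,1],[-0.033,-0.023,0.005,0,0,0,1],[-0.033,-0.023,0.005,0,0,0,1],[-0.033,-0.023,0.005,0,0,0,1]]]'; python3 go.py .497 -.365 .052 40 5
```

```text
time: 18.08
position: [0.4784, -0.3649, 0.1461]
tool_rot: [0.421, 0.907, 0.0, -0.001]
ft_force: [0.0, -0.9, 0.5]
grip_width: 0.0868
grip_force: 0.0
[-0.002, 0.003, 0.019, 0, 0, 0]
[-0.003, 0.003, 0.019, 0, 0, 0]
[-0.002, 0.003, 0.018, 0, 0, 0]
[-0.003, 0.002, 0.019, 0, 0, 0]
[-0.002, 0.003, 0.019, 0, 0, 0]
now [ 0.4784 -0.3649  0.1461] 40.1 end [ 0.4968 -0.3651  0.0521] 40.1
```

```bash
python3 -m pendant '[[[-0.012,0.014,0.01,0,0,0,1],[0,0,0.025,0,0,0,1],[0,0,0.025,0,0,0,1],[0,0,0.02,0,0,0,1],[0,0,0.014,0,0,0,1]]]' 25; python3 -m pendant '[[[0,0,0,0,0,0,0.9],[0,0,0,0,0,0,0.8],[0,0,0,0,0,0,0.7],[0,0,0,0,0,0,0.6],[0,0,0,0,0,0,0.6]]]' 25; python3 -m pendant '[[[0,0,-0.01,0,0,0,0.6],[0,0,-0.03,0,0,0,0.6],[0,0,-0.04,0,0,0,0.6],[0,0,-0.04,0,0,0,0.6],[0,0,-0.04,0,0,0,0.6]]]' 25; python3 go.py .5 .1 .33 -90 15
```

```text
time: 18.7
position: [0.497, -0.3624, 0.0516]
tool_rot: [0.421, 0.907, 0.001, -0.002]
ft_force: [-0.5, -0.1, 0.3]
grip_width: 0.0868
grip_force: 0.0
time: 19.32
position: [0.4976, -0.3651, 0.0545]
tool_rot: [0.421, 0.907, -0.001, 0.001]
ft_force: [-3.1, -0.6, 4.2]
grip_width: 0.061
grip_force: 25.0
time: 19.95
position: [0.4971, -0.3635, 0.2145]
tool_rot: [0.421, 0.907, 0.001, -0.001]
ft_force: [0.2, -0.8, -2.5]
grip_width: 0.0612
grip_force: 25.0
[0.023, 0.02, -0.008, 0, 0, 9]
[0.027, 0.016, -0.007, 0, 0, 8]
[0.028, 0.012, -0.008, 0, 0, 9]
[0.03, 0.008, -0.008, 0, 0, 9]
[0.031, 0.003, -0.007, 0, 0, 8]
[0.031, -0.001, -0.008, 0, 0, 9]
[0.03, -0.006, -0.008, 0, 0, 9]
[0.029, -0.011, -0.008, 0, 0, 8]
[0.027, -0.015, -0.007, 0, 0, 9]
[0.025, -0.019, -0.008, 0, 0, 9]
[0.021, -0.022, -0.008, 0, 0, 8]
[0.018, -0.025, -0.007, 0, 0, 9]
[0.014, -0.028, -0.008, 0, 0, 9]
[0.009, -0.029, -0.008, 0, 0, 8]
[0.005, -0.031, -0.007, 0, 0, 9]
now [ 0.4971 -0.3635  0.2145] 40.2 end [0.4999 0.1002 0.3295] -89.8
```

```bash
python3 -m pendant '[[[0.023,0.02,-0.008,0,0,9,0.6],[0.027,0.016,-0.007,0,0,8,0.6],[0.028,0.012,-0.008,0,0,9,0.6],[0.03,0.008,-0.008,0,0,9,0.6],[0.031,0.003,-0.007,0,0,8,0.6]]]' >/dev/null && python3 -m pendant '[[[0.031,-0.001,-0.008,0,0,9,0.6],[0.03,-0.006,-0.008,0,0,9,0.6],[0.029,-0.011,-0.008,0,0,8,0.6],[0.027,-0.015,-0.007,0,0,9,0.6],[0.025,-0.019,-0.008,0,0,9,0.6]]]' >/dev/null && python3 -m pendant '[[[0.021,-0.022,-0.008,0,0,8,0.6],[0.018,-0.025,-0.007,0,0,9,0.6],[0.014,-0.028,-0.008,0,0,9,0.6],[0.009,-0.029,-0.008,0,0,8,0.6],[0.005,-0.031,-0.007,0,0,9,0.6]]]'; python3 lab.py t1 .031 -.05 .01 blue; python3 prof.py .031 0,-.01,-.02,-.03,-.04 40
```

```text
time: 21.82
position: [0.4992, 0.1006, 0.3286]
tool_rot: [1.0, -0.001, -0.001, -0.0]
ft_force: [0.2, -0.1, -2.9]
grip_width: 0.0611
grip_force: 25.0
n 37 yb -90.3 cam bearing 55.1
angle rel. camera: 5/50/95% [-47. -25.  21.] z [-0.004  0.006]
orig bearing seen 185
0.0 ['50,-1,-0', '49,-1,0', '37,0,-11', '27,3,-25', '42,-0,-14', '44,-2,-12', '37,-1,-12', '11,1,-2', '5,2,-1', '8,2,-1', '13,0,0']
-0.01 ['51,-1,0', '50,-1,0', '52,-0,-1', '62,-1,1', '61,-1,-0', '58,-1,-1', '49,-0,-2', '11,2,-3', '5,1,-0', '7,1,-2', '8,0,0']
-0.02 ['50,-2,0', '51,-0,0', '56,-1,2', '63,-1,3', '63,-1,3', '57,-1,3', '52,-0,2', '46,-1,2', '39,-0,2', '32,0,1', '23,-0,1']
-0.03 ['51,-1,-1', '51,-2,1', '56,-1,2', '62,-1,3', '63,-1,3', '65,-1,4', '59,-1,3', '54,-1,3', '48,-1,3', '46,-1,2', '44,-0,2']
-0.04 ['50,-1,0', '51,-1,0', '54,-0,3', '60,-0,2', '60,-0,2', '59,-1,3', '54,-0,2', '48,-0,2', '41,-0,2', '44,-1,2', '43,-1,2']
```

View pics/t1.png

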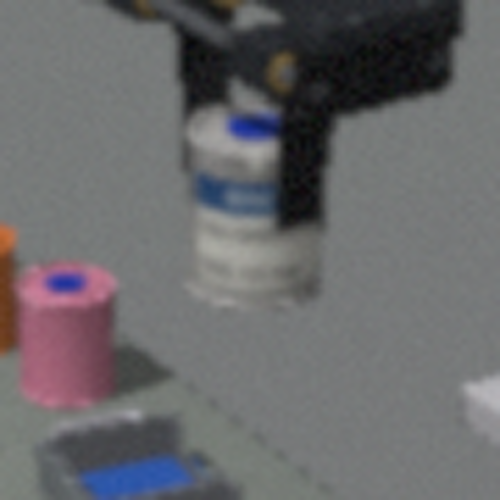

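The tin's blue "BLUE" band is at (195–275,190). Its left edge is near −50° from the camera, and the right edge is behind the finger. I'll turn it 50° further to see that edge.

```bash
python3 -m pendant '[[[0,0,0,0,0,10,0.6],[0,0,0,0,0,10,0.6],[0,0,0,0,0,10,0.6],[0,0,0,0,0,10,0.6],[0,0,0,0,0,10,0.6]]]' >/dev/null; python3 lab.py t2 .031 -.05 .01 blue; python3 prof.py .031 0,-.01,-.02,-.03,-.04 40
```

```text
n 30 yb -140.3 cam bearing 55.3
angle rel. camera: 5/50/95% [-19.  32.  49.] z [-0.006  0.004]
orig bearing seen 235
0.0 ['50,-1,-1', '48,-2,-4', '34,0,-12', '9,-0,-1', '7,0,-0', '15,0,-4', '30,-1,-11', '19,1,-17', '20,0,-15', '29,-0,-4', '38,-0,-0']
-0.01 ['51,-1,-0', '52,-1,-1', '48,-1,-1', '11,-1,-0', '5,2,-1', '17,0,-1', '41,-1,-3', '38,-1,-3', '35,-1,-4', '32,0,-3', '37,-1,0']
-0.02 ['51,-1,0', '53,1,-0', '59,-1,3', '57,-1,3', '43,-1,2', '43,-0,2', '42,-1,2', '45,-1,2', '46,-1,2', '37,-0,1', '38,-0,1']
-0.03 ['51,-1,-0', '56,-1,2', '63,-1,3', '65,-1,3', '62,-1,3', '50,-1,3', '50,-1,3', '49,-1,2', '46,-1,3', '36,1,1', '36,0,0']
-0.04 ['51,-1,0', '52,-0,1', '58,-2,3', '61,-1,3', '57,-1,2', '47,-1,3', '49,-0,2', '49,-2,3', '45,-1,2', '37,-1,2', '34,-1,2']
```

```bash
python3 go.py .4095 -.1385 .14 4.8 15
```

```text
[0.008, 0.015, 0.013, 0, 0, -10]
[0.006, 0.016, 0.012, 0, 0, -9]
[0.003, 0.016, 0.013, 0, 0, -10]
[-0.0, 0.017, 0.012, 0, 0, -10]
[-0.003, 0.017, 0.013, 0, 0, -9]
[-0.006, 0.016, 0.012, 0, 0, -10]
[-0.008, 0.015, 0.013, 0, 0, -9]
[-0.01, 0.013, 0.012, 0, 0, -10]
[-0.013, 0.011, 0.013, 0, 0, -10]
[-0.014, 0.009, 0.012, 0, 0, -9]
[-0.016, 0.007, 0.013, 0, 0, -10]
[-0.016, 0.004, 0.012, 0, 0, -10]
[-0.017, 0.001, 0.013, 0, 0, -9]
[-0.017, -0.002, 0.013, 0, 0, -10]
[-0.016, -0.005, 0.012, 0, 0, -10]
now [0.4994 0.0989 0.3281] -139.8 end [ 0.4094 -0.1382  0.1401] 5.2
```

```bash
python3 -m pendant '[[[0.008,0.015,0.013,0,0,-10,0.6],[0.006,0.016,0.012,0,0,-9,0.6],[0.003,0.016,0.013,0,0,-10,0.6],[0,0.017,0.012,0,0,-10,0.6],[-0.003,0.017,0.013,0,0,-9,0.6]]]' >/dev/null && python3 -m pendant '[[[-0.006,0.016,0.012,0,0,-10,0.6],[-0.008,0.015,0.013,0,0,-9,0.6],[-0.01,0.013,0.012,0,0,-10,0.6],[-0.013,0.011,0.013,0,0,-10,0.6],[-0.014,0.009,0.012,0,0,-9,0.6]]]' >/dev/null && python3 -m pendant '[[[-0.016,0.007,0.013,0,0,-10,0.6],[-0.016,0.004,0.012,0,0,-10,0.6],[-0.017,0.001,0.013,0,0,-9,0.6],[-0.017,-0.002,0.013,0,0,-10,0.6],[-0.016,-0.005,0.012,0,0,-10,0.6]]]'; python3 go.py .4095 -.1385 .061 4.8 5
```

```text
time: 24.52
position: [0.4097, -0.1385, 0.1403]
tool_rot: [0.671, 0.742, 0.0, 0.0]
ft_force: [0.6, -0.0, -2.7]
grip_width: 0.0611
grip_force: 25.0
[0.0, -0.0, 0.016, 0, 0, 0]
[0.0, -0.0, 0.016, 0, 0, 0]
[0.0, -0.0, 0.016, 0, 0, 1]
[0.0, -0.0, 0.015, 0, 0, 0]
[0.0, -0.0, 0.016, 0, 0, 0]
now [ 0.4097 -0.1385  0.1403] 5.7 end [ 0.4097 -0.1385  0.0613] 4.7
```

```bash
python3 -m pendant '[[[0,0,0.02,0,0,0,0.6],[0,0,0.02,0,0,0,0.6],[0,0,0.018,0,0,0,0.6],[0,0,0.01,0,0,0,0.6],[0,0,0.006,0,0,0,0.6]]]'; python3 -m pendant '[[[0,0,0.003,0,0,0,0.6],[0,0,0.002,0,0,0,0.6],[0,0,0.001,0,0,0,0.6],[0,0,0,0,0,0,0.6],[0,0,0,0,0,0,0.6]]]'
```

```text
time: 25.15
position: [0.4101, -0.1379, 0.0662]
tool_rot: [0.674, 0.739, -0.0, 0.0]
ft_force: [0.7, -1.2, -2.2]
grip_width: 0.0611
grip_force: 25.0
time: 25.78
position: [0.4102, -0.1378, 0.0624]
tool_rot: [0.674, 0.738, 0.0, 0.001]
ft_force: [-2.1, 0.6, 13.9]
grip_width: 0.0609
grip_force: 25.0
```

```bash
python3 -m pendant '[[[0,0,-0.001,0,0,0,0.75],[0,0,0,0,0,0,0.85],[0,0,0,0,0,0,0.9],[0,0,-0.01,0,0,0,0.9],[0,0,-0.03,0,0,0,0.95]]]'; python3 -m pendant '[[[0,0,-0.03,0,0,0,1],[0,0,-0.03,0,0,0,1],[0,0,-0.03,0,0,0,1],[0,0,-0.01,0,0,0,1],[0,0,0,0,0,0,1]]]'; python3 go.py .4857 .3695 .16 130 15
```

```text
time: 26.4
position: [0.4091, -0.1372, 0.1013]
tool_rot: [0.675, 0.738, -0.0, -0.002]
ft_force: [0.9, -0.5, -0.6]
grip_width: 0.081
grip_force: 0.0
time: 27.02
position: [0.41, -0.1377, 0.2019]
tool_rot: [0.675, 0.738, 0.0, 0.001]
ft_force: [0.0, 1.1, -0.5]
grip_width: 0.0869
grip_force: 0.0
[0.033, 0.008, 0.003, 0, 0, -8]
[0.032, 0.013, 0.003, 0, 0, -9]
[0.029, 0.017, 0.002, 0, 0, -8]
[0.027, 0.022, 0.003, 0, 0, -8]
[0.024, 0.024, 0.003, 0, 0, -9]
[0.019, 0.029, 0.003, 0, 0, -8]
[0.015, 0.03, 0.003, 0, 0, -8]
[0.011, 0.033, 0.002, 0, 0, -9]
[0.005, 0.033, 0.003, 0, 0, -8]
[0.001, 0.035, 0.003, 0, 0, -8]
[-0.004, 0.034, 0.003, 0, 0, -9]
[-0.009, 0.033, 0.003, 0, 0, -8]
[-0.014, 0.031, 0.002, 0, 0, -8]
[-0.017, 0.029, 0.003, 0, 0, -9]
[-0.023, 0.026, 0.003, 0, 0, -8]
now [ 0.41   -0.1377  0.2019] 5.2 end [0.4859 0.3696 0.1599] 130.2
```

```bash
python3 -m pendant '[[[0.033,0.008,0.003,0,0,-8,1],[0.032,0.013,0.003,0,0,-9,1],[0.029,0.017,0.002,0,0,-8,1],[0.027,0.022,0.003,0,0,-8,1],[0.024,0.024,0.003,0,0,-9,1]]]' >/dev/null && python3 -m pendant '[[[0.019,0.029,0.003,0,0,-8,1],[0.015,0.03,0.003,0,0,-8,1],[0.011,0.033,0.002,0,0,-9,1],[0.005,0.033,0.003,0,0,-8,1],[0.001,0.035,0.003,0,0,-8,1]]]' >/dev/null && python3 -m pendant '[[[-0.004,0.034,0.003,0,0,-9,1],[-0.009,0.033,0.003,0,0,-8,1],[-0.014,0.031,0.002,0,0,-8,1],[-0.017,0.029,0.003,0,0,-9,1],[-0.023,0.026,0.003,0,0,-8,1]]]'; python3 - <<'E'
from meas import *
S=camera("side");T=camera("top")
cv2.imwrite("pics/p1.png",np.hstack([crop(T,*px(T,(.42,.0,.03)),75,400),crop(S,*px(S,(.42,0,.03)),45,400)]))
for c,u in((T,(129,207)),(S,(351,242))):print([(b[0],ray(c,*b[0],.111).round(4)) for b in blobs(c,*COL["red"],u0=np.array(u),r=20)])
E
python3 go.py .4857 .3695 .056 130 5|tail -1
```

```text
time: 28.9
position: [0.4847, 0.3701, 0.1572]
tool_rot: [-0.346, 0.938, -0.0, -0.002]
ft_force: [0.7, 1.1, 0.7]
grip_width: 0.0869
grip_force: 0.0
[((np.float64(129.3), np.float64(207.4)), array([0.4858, 0.3696, 0.111 ]))]
[((np.float64(351.7), np.float64(242.0)), array([0.4856, 0.3694, 0.111 ]))]
now [0.4854 0.3722 0.1572] 130.4 end [0.4852 0.3694 0.0562] 130.4
```

View pics/p1.png

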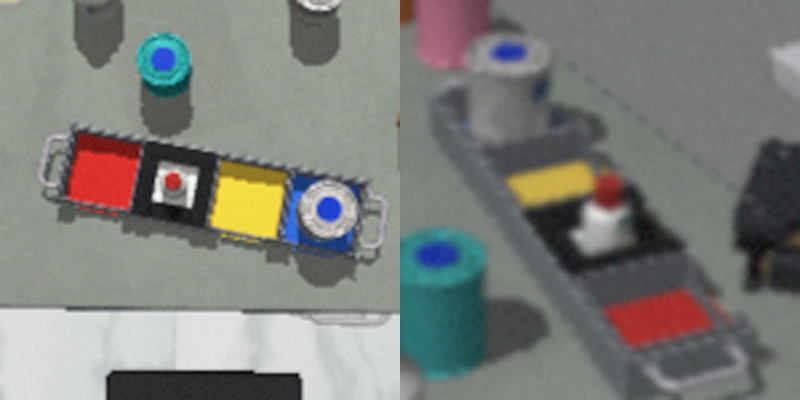

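Both containers stand centred in their places. The tin's lid dot is at (328,208) and the dropper cap at (173,182) in the left panel, and label edges show on the front side. Now I'll grasp the red-dot bottle.

```bash
python3 -m pendant '[[[0,0,0.03,0,0,0,1],[0,0,0.03,0,0,0,1],[0,0,0.022,0,0,0,1],[0,0,0.013,0,0,0,1],[0,0,0.006,0,0,0,1]]]' 22; python3 -m pendant '[[[0,0,0,0,0,0,0.9],[0,0,0,0,0,0,0.8],[0,0,0,0,0,0,0.7],[0,0,0,0,0,0,0.6],[0,0,0,0,0,0,0.6]]]'
```

```text
time: 29.62
position: [0.4852, 0.3688, 0.0573]
tool_rot: [-0.343, 0.939, -0.0, -0.001]
ft_force: [-0.4, -0.1, 1.1]
grip_width: 0.0869
grip_force: 0.0
time: 30.25
position: [0.4863, 0.3698, 0.0593]
tool_rot: [-0.343, 0.939, -0.0, 0.001]
ft_force: [0.9, -1.4, 3.8]
grip_width: 0.0613
grip_force: 22.0
```

```bash
python3 -m pendant '[[[0,0,-0.01,0,0,0,0.6],[0,0,-0.03,0,0,0,0.6],[0,0,-0.04,0,0,9,0.6],[0,0,-0.04,0,0,9,0.6],[0,0,-0.04,0,0,9,0.6]]]'; python3 go.py .45 .2 .33 -52 15
```

```text
time: 30.88
position: [0.485, 0.3695, 0.2197]
tool_rot: [-0.112, 0.994, -0.0, -0.001]
ft_force: [0.8, -0.3, -2.7]
grip_width: 0.0609
grip_force: 22.0
[0.005, -0.01, -0.007, 0, 0, 10]
[0.003, -0.012, -0.008, 0, 0, 11]
[0.0, -0.011, -0.007, 0, 0, 10]
[-0.001, -0.012, -0.007, 0, 0, 10]
[-0.003, -0.011, -0.008, 0, 0, 11]
[-0.005, -0.01, -0.007, 0, 0, 10]
[-0.007, -0.009, -0.007, 0, 0, 10]
[-0.009, -0.008, -0.008, 0, 0, 11]
[-0.01, -0.006, -0.007, 0, 0, 10]
[-0.01, -0.004, -0.008, 0, 0, 10]
[-0.012, -0.002, -0.007, 0, 0, 11]
[-0.011, -0.001, -0.007, 0, 0, 10]
[-0.012, 0.002, -0.008, 0, 0, 10]
[-0.01, 0.004, -0.007, 0, 0, 11]
[-0.01, 0.006, -0.007, 0, 0, 10]
now [0.485  0.3695 0.2197] 102.9 end [0.4501 0.2003 0.3297] -52.1
```

```bash
python3 -m pendant '[[[0.005,-0.01,-0.007,0,0,10,0.6],[0.003,-0.012,-0.008,0,0,10,0.6],[0,-0.011,-0.007,0,0,10,0.6],[-0.001,-0.012,-0.007,0,0,10,0.6],[-0.003,-0.011,-0.008,0,0,10,0.6]]]' >/dev/null && python3 -m pendant '[[[-0.005,-0.01,-0.007,0,0,10,0.6],[-0.007,-0.009,-0.007,0,0,10,0.6],[-0.009,-0.008,-0.008,0,0,10,0.6],[-0.01,-0.006,-0.007,0,0,10,0.6],[-0.01,-0.004,-0.008,0,0,10,0.6]]]' >/dev/null && python3 -m pendant '[[[-0.012,-0.002,-0.007,0,0,10,0.6],[-0.011,-0.001,-0.007,0,0,10,0.6],[-0.012,0.002,-0.008,0,0,10,0.6],[-0.01,0.004,-0.007,0,0,10,0.6],[-0.01,0.006,-0.007,0,0,10,0.6]]]'; python3 lab.py r1 .031 -.05 .015 red; python3 prof.py .031 0,-.01,-.02,-.03,-.04 130
```

```text
time: 32.75
position: [0.4577, 0.1988, 0.3286]
tool_rot: [0.931, 0.365, -0.001, -0.0]
ft_force: [0.1, -0.2, -2.2]
grip_width: 0.0609
grip_force: 22.0
n 71 yb -47.4 cam bearing 49.8
angle rel. camera: 5/50/95% [-57.   1.  45.] z [-0.003  0.006]
orig bearing seen 227
0.0 ['24,12,3', '36,17,8', '42,18,11', '42,21,11', '38,24,12', '41,18,10', '34,20,12', '33,16,8', '30,12,7', '40,1,1', '33,-0,0']
-0.01 ['41,1,1', '55,-1,2', '56,-1,3', '62,-1,3', '56,-1,3', '54,-1,3', '60,-1,3', '54,-1,2', '45,0,1', '41,-1,0', '30,-1,-0']
-0.02 ['54,-1,1', '61,-1,3', '66,-1,3', '68,-2,4', '67,-1,4', '64,-1,3', '60,-1,3', '53,-1,2', '46,-1,1', '44,-1,0', '42,-0,-0']
-0.03 ['52,-1,1', '52,-1,2', '57,-0,2', '62,-1,3', '58,-0,2', '58,-1,2', '53,-1,2', '52,-1,3', '45,-1,1', '43,-0,-0', '46,-1,0']
-0.04 ['54,-1,1', '58,-0,1', '62,-0,0', '63,-0,1', '62,-1,1', '59,-1,1', '57,-0,1', '50,-1,1', '45,-1,1', '42,0,-0', '45,-0,0']
```

View pics/r1.png

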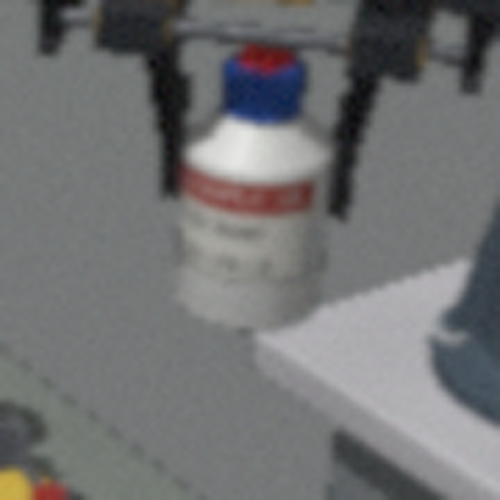

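The red bottle's label runs from the left silhouette (183) to a clear right edge at x≈312, about +52° from the camera. I'll turn it to see the other edge, which is on the way to placing anyway.

```bash
python3 -m pendant '[[[0,0,0,0,0,-10,0.6],[0,0,0,0,0,-10,0.6],[0,0,0,0,0,-10,0.6],[0,0,0,0,0,-10,0.6],[0,0,0,0,0,-10,0.6]]]' >/dev/null; python3 lab.py r2 .031 -.05 .015 red; python3 prof.py .031 0,-.005,-.01,-.02 130;  python3 go.py .4555 .117 .16 97 10
```

```text
n 67 yb 3.9 cam bearing 49.8
angle rel. camera: 5/50/95% [-27.   4.  57.] z [-0.002  0.008]
orig bearing seen 176
0.0 ['8,1,-2', '6,-1,0', '7,0,-0', '12,10,4', '24,19,11', '27,18,10', '32,14,8', '31,14,8', '30,14,8', '27,15,8', '32,10,4']
-0.005 ['5,1,-1', '5,1,0', '7,-1,-2', '19,3,1', '41,4,4', '43,4,4', '43,3,4', '40,5,5', '40,5,4', '36,7,5', '35,7,3']
-0.01 ['5,-0,-0', '4,1,-0', '5,2,-2', '24,-2,1', '43,-1,3', '43,-0,2', '45,-1,3', '43,-1,2', '42,-0,2', '42,-0,2', '42,1,2']
-0.02 ['38,-0,-1', '39,0,0', '41,0,0', '44,-1,1', '48,-1,2', '49,-1,2', '50,-1,3', '48,-1,3', '47,-1,2', '45,-1,3', '42,-1,2']
[-0.008, -0.001, 0.017, 0, 0, -9]
[-0.008, -0.002, 0.017, 0, 0, -10]
[-0.008, -0.003, 0.016, 0, 0, -9]
[-0.007, -0.005, 0.017, 0, 0, -9]
[-0.006, -0.005, 0.017, 0, 0, -10]
[-0.005, -0.007, 0.017, 0, 0, -9]
[-0.004, -0.007, 0.017, 0, 0, -10]
[-0.003, -0.008, 0.016, 0, 0, -9]
[-0.001, -0.008, 0.017, 0, 0, -9]
[-0.0, -0.008, 0.017, 0, 0, -10]
now [0.4581 0.1995 0.3281] 3.3 end [0.4552 0.1171 0.1601] 97.3
```

```bash
python3 -m pendant '[[[-0.008,-0.001,0.017,0,0,-9,0.6],[-0.008,-0.002,0.017,0,0,-9,0.6],[-0.008,-0.003,0.016,0,0,-9,0.6],[-0.007,-0.005,0.017,0,0,-9,0.6],[-0.006,-0.005,0.017,0,0,-9,0.6]]]' >/dev/null;python3 -m pendant '[[[-0.005,-0.007,0.017,0,0,-9,0.6],[-0.004,-0.007,0.017,0,0,-9,0.6],[-0.003,-0.008,0.016,0,0,-8,0.6],[-0.001,-0.008,0.017,0,0,-8,0.6],[0,-0.008,0.017,0,0,-8,0.6]]]'; python3 go.py .4555 .117 .067 90 10 | tail -2; python3 go.py .4555 .117 .067 90 1
```

```text
time: 34.83
position: [0.453, 0.117, 0.16]
tool_rot: [-0.003, 1.0, 0.0, 0.0]
ft_force: [0.2, -0.2, -2.0]
grip_width: 0.061
grip_force: 22.0
[-0.001, 0.0, 0.009, 0, 0, 0]
now [0.453 0.117 0.16 ] 90.3 end [0.456 0.117 0.067] 90.3
[-0.003, 0.0, 0.093, 0, 0, 0]
now [0.453 0.117 0.16 ] 90.3 end [0.456 0.117 0.067] 90.3
```

```bash
python3 -m pendant '[[[-0.002,0,0.02,0,0,0,0.6],[0,0,0.022,0,0,0,0.6],[0,0,0.022,0,0,0,0.6],[0,0,0.014,0,0,0,0.6],[0,0,0.006,0,0,0,0.6]]]'; python3 -m pendant '[[[0,0,0.003,0,0,0,0.6],[0,0,0.003,0,0,0,0.6],[0,0,0.001,0,0,0,0.6],[0,0,0,0,0,0,0.6],[0,0,0,0,0,0,0.6]]]'
```

```text
time: 35.45
position: [0.4548, 0.117, 0.0759]
tool_rot: [-0.001, 1.0, 0.0, -0.0]
ft_force: [0.4, 0.6, -2.1]
grip_width: 0.0615
grip_force: 22.0
time: 36.08
position: [0.455, 0.1169, 0.0698]
tool_rot: [-0.001, 1.0, 0.0, 0.0]
ft_force: [1.0, -0.6, -1.2]
grip_width: 0.061
grip_force: 22.0
```

```bash
python3 -m pendant '[[[0,0,0.001,0,0,0,0.6],[0,0,0.001,0,0,0,0.6],[0,0,0.001,0,0,0,0.6],[0,0,0.001,0,0,0,0.6],[0,0,0,0,0,0,0.6]]]'
```

```text
time: 36.7
position: [0.4548, 0.1169, 0.0671]
tool_rot: [-0.001, 1.0, -0.0, 0.0]
ft_force: [-4.4, -0.8, 14.9]
grip_width: 0.0609
grip_force: 22.0
```

```bash
python3 -m pendant '[[[0,0,-0.001,0,0,0,0.75],[0,0,0,0,0,0,0.85],[0,0,0,0,0,0,0.95],[0,0,-0.005,0,0,0,1],[0,0,-0.025,0,0,0,1]]]'; python3 -m pendant '[[[0,0,-0.04,0,0,0,1],[0,0,-0.04,0,0,0,1],[0,0,-0.03,0,0,0,1],[0,0,-0.01,0,0,0,1],[0,0,0,0,0,0,1]]]'; python3 go.py .634 -.277 .205 100 10; python3 - <<'E'
from h import *
S=camera("side")
cv2.imwrite("pics/p2.png",crop(S,*px(S,(.45,.1,.05)),30,400))
E
```

```text
time: 37.33
position: [0.4538, 0.1168, 0.0959]
tool_rot: [-0.001, 1.0, -0.0, -0.002]
ft_force: [1.1, 0.3, -1.0]
grip_width: 0.0859
grip_force: 0.0
time: 37.95
position: [0.4548, 0.1169, 0.2166]
tool_rot: [-0.001, 1.0, 0.0, 0.0]
ft_force: [-0.2, -0.4, -0.5]
grip_width: 0.087
grip_force: 0.0
[-0.018, -0.039, 0.001, 0, 0, -1]
[-0.017, -0.04, 0.001, 0, 0, -1]
[-0.016, -0.04, 0.001, 0, 0, -1]
[-0.016, -0.041, 0.002, 0, 0, -1]
[-0.015, -0.04, 0.001, 0, 0, -1]
[-0.014, -0.041, 0.001, 0, 0, -1]
[-0.014, -0.041, 0.001, 0, 0, -1]
[-0.013, -0.041, 0.001, 0, 0, -1]
[-0.012, -0.042, 0.001, 0, 0, -1]
[-0.011, -0.042, 0.002, 0, 0, -1]
now [0.4548 0.1169 0.2166] 90.2 end [ 0.6337 -0.2774  0.2046] 100.2
```

View pics/p2.png

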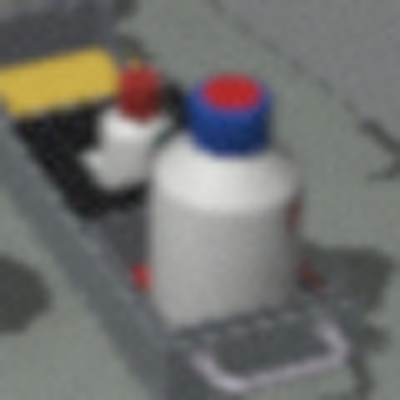

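The red-dot bottle stands upright in the red pocket, with the cap at (230,110) and the label edge at the right silhouette (295,210), so it faces the front. Next is the brown bottle.

```bash
python3 -m pendant '[[[-0.018,-0.039,0.001,0,0,-1,1],[-0.017,-0.04,0.001,0,0,-1,1],[-0.016,-0.04,0.001,0,0,-1,1],[-0.016,-0.041,0.002,0,0,-1,1],[-0.015,-0.04,0.001,0,0,-1,1]]]' >/dev/null;python3 -m pendant '[[[-0.014,-0.041,0.001,0,0,-1,1],[-0.014,-0.041,0.001,0,0,-1,1],[-0.013,-0.041,0.001,0,0,-1,1],[-0.012,-0.042,0.001,0,0,-1,1],[-0.011,-0.042,0.002,0,0,-1,1]]]'; python3 go.py .634 -.277 .088 100 1
```

```text
time: 39.25
position: [0.6333, -0.2782, 0.2016]
tool_rot: [-0.089, 0.996, 0.001, -0.002]
ft_force: [0.8, 0.3, -0.0]
grip_width: 0.0872
grip_force: 0.0
[-0.001, 0.001, 0.114, 0, 0, 0]
now [ 0.6333 -0.2782  0.2016] 100.2 end [ 0.6341 -0.2771  0.0876] 100.2
```

```bash
python3 -m pendant '[[[0,0,0.03,0,0,0,1],[0,0,0.03,0,0,0,1],[0,0,0.028,0,0,0,1],[0,0,0.016,0,0,0,1],[0,0,0.007,0,0,0,1]]]' 25; python3 -m pendant '[[[0,0,0.002,0,0,0,1],[0,0,0,0,0,0,0.85],[0,0,0,0,0,0,0.75],[0,0,0,0,0,0,0.65],[0,0,0,0,0,0,0.65]]]'
```

```text
time: 39.88
position: [0.6328, -0.2769, 0.0913]
tool_rot: [-0.089, 0.996, 0.001, -0.001]
ft_force: [-0.5, 0.3, -0.0]
grip_width: 0.087
grip_force: 0.0
time: 40.5
position: [0.6344, -0.2782, 0.0926]
tool_rot: [-0.089, 0.996, -0.001, 0.001]
ft_force: [0.9, -1.2, 3.2]
grip_width: 0.0641
grip_force: 25.0
```

```bash
python3 -m pendant '[[[0,0,-0.01,0,0,0,0.65],[0,0,-0.03,0,0,0,0.65],[0,0,-0.04,0,0,0,0.65],[0,0,-0.04,0,0,8,0.65],[0,0,-0.04,0,0,8,0.65]]]'; python3 go.py .48 .0 .38 -75 15
```

```text
time: 41.12
position: [0.6328, -0.2765, 0.252]
tool_rot: [0.053, 0.999, 0.001, -0.001]
ft_force: [0.1, 0.2, -3.9]
grip_width: 0.0641
grip_force: 25.0
[0.012, 0.017, -0.009, 0, 0, 11]
[0.015, 0.015, -0.008, 0, 0, 10]
[0.018, 0.012, -0.009, 0, 0, 11]
[0.019, 0.008, -0.008, 0, 0, 10]
[0.021, 0.005, -0.009, 0, 0, 11]
[0.021, 0.0, -0.008, 0, 0, 11]
[0.02, -0.003, -0.009, 0, 0, 10]
[0.02, -0.007, -0.008, 0, 0, 11]
[0.019, -0.01, -0.009, 0, 0, 10]
[0.016, -0.014, -0.008, 0, 0, 11]
[0.013, -0.016, -0.009, 0, 0, 11]
[0.01, -0.019, -0.008, 0, 0, 10]
[0.006, -0.02, -0.009, 0, 0, 11]
[0.003, -0.021, -0.008, 0, 0, 10]
[-0.001, -0.021, -0.009, 0, 0, 11]
now [ 0.6328 -0.2765  0.252 ] 83.9 end [4.8e-01 2.0e-04 3.8e-01] -75.1
```

```bash
python3 -m pendant '[[[0.012,0.017,-0.009,0,0,10,0.65],[0.015,0.015,-0.008,0,0,10,0.65],[0.018,0.012,-0.009,0,0,10,0.65],[0.019,0.008,-0.008,0,0,10,0.65],[0.021,0.005,-0.009,0,0,10,0.65]]]' >/dev/null; python3 -m pendant '[[[0.021,0,-0.008,0,0,10,0.65],[0.02,-0.003,-0.009,0,0,10,0.65],[0.02,-0.007,-0.008,0,0,10,0.65],[0.019,-0.01,-0.009,0,0,10,0.65],[0.016,-0.014,-0.008,0,0,10,0.65]]]' >/dev/null; python3 -m pendant '[[[0.013,-0.016,-0.009,0,0,10,0.65],[0.01,-0.019,-0.008,0,0,10,0.65],[0.006,-0.02,-0.009,0,0,10,0.65],[0.003,-0.021,-0.008,0,0,10,0.65],[-0.001,-0.021,-0.009,0,0,10,0.65]]]';  python3 prof.py .033 -.02,-.03,-.04,-.05,-.06,-.07 100; python3 look.py b1 .03 40
```

```text
time: 43.0
position: [0.4583, -0.0125, 0.3792]
tool_rot: [0.978, 0.207, -0.001, -0.001]
ft_force: [-0.7, -0.8, -3.9]
grip_width: 0.0638
grip_force: 25.0
orig bearing seen 223
-0.02 ['29,2,-10', '30,1,-19', '36,0,-18', '44,-2,-13', '41,-1,-13', '41,-1,-11', '34,-1,-13', '25,1,-14', '17,1,-12', '28,1,0', '42,-0,0']
-0.03 ['40,0,-2', '53,-0,0', '61,-1,2', '62,-0,2', '61,-1,2', '57,-1,3', '53,-0,2', '47,-0,2', '37,-0,2', '30,0,2', '43,-1,1']
-0.04 ['42,0,3', '51,-1,3', '58,-1,3', '59,-1,4', '59,-1,3', '56,-1,3', '52,-1,3', '47,-0,2', '39,-1,3', '29,1,1', '42,-1,1']
-0.05 ['46,1,2', '55,-1,3', '64,-2,4', '64,-1,3', '62,-1,3', '57,-1,3', '55,-1,3', '47,-1,2', '39,-1,3', '28,1,2', '41,-0,0']
-0.06 ['37,1,2', '46,0,2', '57,-1,3', '59,-1,3', '55,-0,2', '53,-1,3', '50,-1,2', '42,0,2', '34,0,2', '25,3,1', '39,-1,1']
-0.07 ['26,4,4', '20,7,11', '19,8,13', '21,8,12', '20,7,14', '19,8,11', '16,7,10', '13,6,12', '13,6,7', '21,3,1', '39,0,0']
[271.81146136  88.28143646] [ 0.458 -0.012  0.35 ]
```

View pics/b1.png

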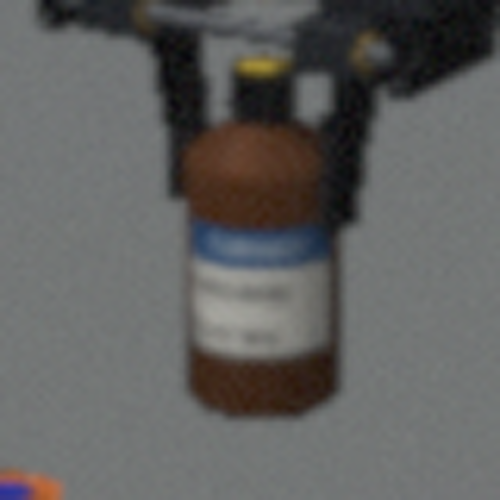

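The brown bottle's label is fully seen, x 193–328 on a body spanning 187–337, so its centre is about −2° from the camera. That makes the label tool-y bearing + 121°. I'll place it in the yellow pocket.

```bash
python3 go.py .4246 -.0533 .25 48.8 15
```

```text
[-0.003, 0.002, 0.009, 0, 0, -8]
[-0.003, 0.001, 0.008, 0, 0, -7]
[-0.004, 0.0, 0.009, 0, 0, -8]
[-0.004, 0.001, 0.009, 0, 0, -8]
[-0.003, -0.001, 0.008, 0, 0, -7]
[-0.004, -0.0, 0.009, 0, 0, -8]
[-0.003, -0.001, 0.009, 0, 0, -7]
[-0.003, -0.002, 0.008, 0, 0, -8]
[-0.003, -0.002, 0.009, 0, 0, -8]
[-0.003, -0.002, 0.009, 0, 0, -7]
[-0.002, -0.003, 0.008, 0, 0, -8]
[-0.002, -0.003, 0.009, 0, 0, -8]
[-0.001, -0.003, 0.009, 0, 0, -7]
[-0.001, -0.004, 0.008, 0, 0, -8]
[-0.001, -0.003, 0.009, 0, 0, -8]
now [ 0.4581 -0.0118  0.3801] -65.7 end [ 0.4246 -0.0531  0.2501] 49.3
```

```bash
python3 -m pendant '[[[-0.003,0.002,0.009,0,0,-8,0.65],[-0.003,0.001,0.008,0,0,-7,0.65],[-0.004,0,0.009,0,0,-8,0.65],[-0.004,0.001,0.009,0,0,-8,0.65],[-0.003,-0.001,0.008,0,0,-7,0.65]]]' >/dev/null; python3 -m pendant '[[[-0.004,0,0.009,0,0,-8,0.65],[-0.003,-0.001,0.009,0,0,-7,0.65],[-0.003,-0.002,0.008,0,0,-8,0.65],[-0.003,-0.002,0.009,0,0,-8,0.65],[-0.003,-0.002,0.009,0,0,-7,0.65]]]' >/dev/null; python3 -m pendant '[[[-0.002,-0.003,0.008,0,0,-8,0.65],[-0.002,-0.003,0.009,0,0,-8,0.65],[-0.001,-0.003,0.009,0,0,-7,0.65],[-0.001,-0.004,0.008,0,0,-8,0.65],[-0.001,-0.003,0.009,0,0,-8,0.65]]]'; python3 go.py .4246 -.0533 .25 48.8 1; python3 - <<'E'
from meas import *
S=camera("side");o=get_obs()
# cap dot in hand: expected at TCP height + ~.053
for b in blobs(S,*COL["yel"],u0=px(S,o["position"]+np.array([0,0,.05])),r=12): print(b,ray(S,*b[0],o["position"][2]+.052).round(4),o["position"].round(4))
E
```

```text
time: 44.98
position: [0.4263, -0.0554, 0.2489]
tool_rot: [0.345, 0.938, -0.0, -0.0]
ft_force: [0.9, -0.1, -4.1]
grip_width: 0.0643
grip_force: 25.0
[0.003, 0.0, -0.001, 0, 0, 1]
now [ 0.4263 -0.0554  0.2489] 49.6 end [ 0.424  -0.0534  0.2499] 48.6
```

```bash
python3 -m pendant '[[[0.003,0,0.025,0,0,0,0.65],[0,0,0.035,0,0,0,0.65],[0,0,0.035,0,0,0,0.65],[0,0,0.03,0,0,0,0.65],[0,0,0.015,0,0,0,0.65]]]'; python3 -m pendant '[[[0,0,0.003,0,0,0,0.65],[0,0,0.002,0,0,0,0.65],[0,0,0.001,0,0,0,0.65],[0,0,0.001,0,0,0,0.65],[0,0,0,0,0,0,0.65]]]'
```

```text
time: 45.65
position: [0.424, -0.0531, 0.108]
tool_rot: [0.349, 0.937, -0.0, -0.001]
ft_force: [0.3, -0.0, -3.1]
grip_width: 0.0641
grip_force: 25.0
time: 46.28
position: [0.4244, -0.053, 0.1029]
tool_rot: [0.349, 0.937, -0.0, 0.0]
ft_force: [0.0, -0.7, -3.1]
grip_width: 0.064
grip_force: 25.0
```

```bash
python3 -m pendant '[[[0,0,0.001,0,0,0,0.65],[0,0,0.001,0,0,0,0.65],[0,0,0.001,0,0,0,0.65],[0,0,0,0,0,0,0.65],[0,0,0,0,0,0,0.65]]]'
```

```text
time: 46.9
position: [0.4244, -0.0531, 0.1004]
tool_rot: [0.349, 0.937, -0.0, 0.001]
ft_force: [-2.5, -0.3, 7.8]
grip_width: 0.0646
grip_force: 25.0
```

```bash
python3 -m pendant '[[[0,0,0,0,0,0,0.8],[0,0,0,0,0,0,0.9],[0,0,0,0,0,0,1],[0,0,-0.005,0,0,0,1],[0,0,-0.03,0,0,0,1]]]'; python3 -m pendant '[[[0,0,-0.05,0,0,0,1],[0,0,-0.05,0,0,0,1],[0,0,-0.05,0,0,0,1],[0.05,0,-0.01,0,0,0,1],[0.05,0,0,0,0,0,1]]]'; python3 -m pendant '[[[0.05,0.02,0,0,0,0,1],[0.05,0.02,0,0,0,0,1],[0.05,0.02,0,0,0,0,1],[0.05,0.02,0,0,0,0,1],[0.05,0.02,0,0,0,0,1]]]'; python3 - <<'E'
from meas import *
S=camera("side");T=camera("top")
cv2.imwrite("pics/f1.png",np.hstack([crop(T,*px(T,(.42,.0,.03)),60,400),crop(S,*px(S,(.42,-.02,.06)),42,400)]))
for n,z in(("red",.119),("blue",.084),("yel",.151),("green",.111)):print(n,[(b[0],ray(T,*b[0],z).round(3)) for b in blobs(T,*COL[n],amin=20) if b[1][4]<120])
E
```

```text
time: 47.52
position: [0.4232, -0.0525, 0.134]
tool_rot: [0.349, 0.937, 0.0, -0.002]
ft_force: [-0.2, -0.0, 0.8]
grip_width: 0.0862
grip_force: 0.0
time: 48.15
position: [0.3483, 0.0129, 0.2958]
tool_rot: [0.349, 0.937, 0.0, 0.002]
ft_force: [-1.3, 1.3, -0.4]
grip_width: 0.0871
grip_force: 0.0
time: 48.78
position: [0.2237, 0.253, 0.295]
tool_rot: [0.349, 0.937, 0.001, 0.001]
ft_force: [0.9, -0.5, 0.3]
grip_width: 0.0867
grip_force: 0.0
red [((np.float64(120.0), np.float64(141.9)), array([0.681, 0.41 , 0.119])), ((np.float64(386.7), np.float64(186.2)), array([ 0.554, -0.368,  0.119])), ((np.float64(215.4), np.float64(219.3)), array([0.453, 0.118, 0.119])), ((np.float64(246.4), np.float64(226.5)), array([0.434, 0.03 , 0.119]))]
blue [((np.float64(285.4), np.float64(49.6)), array([ 1.006, -0.083,  0.084])), ((np.float64(308.9), np.float64(55.6)), array([ 0.985, -0.158,  0.084])), ((np.float64(215.8), np.float64(150.3)), array([0.668, 0.129, 0.084])), ((np.float64(242.8), np.float64(180.8)), array([0.574, 0.045, 0.084])), ((np.float64(345.8), np.float64(200.6)), array([ 0.517, -0.259,  0.084])), ((np.float64(217.6), np.float64(221.2)), array([0.452, 0.116, 0.084])), ((np.float64(305.0), np.float64(237.0)), array([ 0.409, -0.138,  0.084])), ((np.float64(388.8), np.float64(246.0)), array([ 0.386, -0.377,  0.084])), ((np.float64(357.8), np.float64(252.9)), array([ 0.366, -0.288,  0.084]))]
yel [((np.float64(286.9), np.float64(226.0)), array([ 0.433, -0.082,  0.151])), ((np.float64(276.1), np.float64(229.9)), array([ 0.422, -0.052,  0.151])), ((np.float64(152.3), np.float64(248.2)), array([0.368, 0.283, 0.151]))]
green [((np.float64(41.6), np.float64(120.0)), array([0.752, 0.66 , 0.111])), ((np.float64(214.0), np.float64(146.7)), array([0.671, 0.131, 0.111])), ((np.float64(301.5), np.float64(152.9)), array([ 0.653, -0.128,  0.111]))]
```

View pics/f1.png

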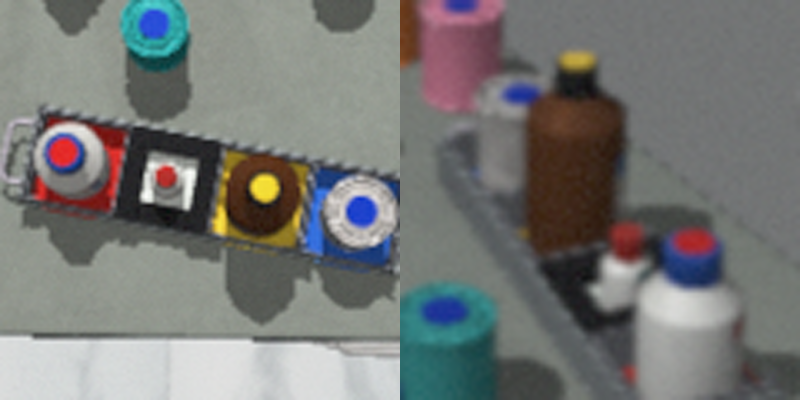

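All four containers stand upright and centred. In the left panel, red is at (65,155), the dropper at (166,178), brown at (264,188) and the tin at (361,211). Label edges show on the front side, and both green-dot twins read as where they started. I'm handing in.

```bash
python3 -m pendant '[[[0,0,0,0,0,0,1],[0,0,0,0,0,0,1],[0,0,0,0,0,0,1],[0,0,0,0,0,0,1],[0,0,0,0,0,0,1]]]'; python3 -c "
from rig import hand_in; print(hand_in())"
```

```text
time: 49.5
position: [0.2252, 0.2512, 0.2946]
tool_rot: [0.35, 0.937, -0.0, -0.0]
ft_force: [-0.5, -0.8, -0.5]
grip_width: 0.0869
grip_force: 0.0
the job is handed in; nothing more can be done
None
```

I handed the job in at 49.5 s, no verdict returned: all four containers stand upright in their own pockets, labels turned to the front windows (the dropper's the least certain), and the green-dot bottle and tin are where they were.

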